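# Lock the lamp module into the lamphouse bayonet port

## Task

Take the lamp module with the two side pins from the parts tray and fit it in the lamphouse's inclined bayonet port: feel for the collar's slots with the pins, push the module in against the spring, twist it a quarter turn clockwise and let go, so that it springs back into its locking pockets and stays locked. Leave the blanking plug in the tray, and the screwdriver and the lens jar, where they are.

Things in the scene. Friction and masses are not known exactly. Their poses are not given: they have to be found in the camera images.
- lamp_center (a point): Lamp module, loose, 110 mm long, about 0.28 kg, standing upright on its nose in the tray. Point on its axis, half-way up (55 mm from either end); z axis from nose to grip bar. Nose upwards: aluminium barrel, 40 mm diameter, 42 mm long, edge tapered over the first 5 mm; black finned head, 63 mm diameter, from 42 to 76 mm; flat grip bar on top. Half a turn about z gives the same module.
- lamp_pin (a point): Centre of the lamp module's bayonet pins, on its axis, 24 mm above the nose end (31 mm below lamp_center). A steel pin of 8 mm diameter crosses the barrel along the module's x axis and sticks out on both sides, to 28.5 mm from the axis.
- lamp_bar (a point): Centre of the lamp module's black grip bar, 38 mm above lamp_center: 56 mm long along the module's x (parallel to the pins), 24 mm thick along y, 34 mm high, standing on the 63 mm head. Grasp it here, across y, from above.
- port: Fixed bayonet port of the white lamphouse. Origin: centre of its mouth, in the collar's outer face, 150 mm above the bench. z: the port's axis, pointing out of the mouth, leaning 35 degrees from vertical, roughly towards the robot; y level; x up along the mouth's face, away from the robot. A white tube of 76 mm diameter surrounds the mouth; nothing stands above the plane of its face near it.
- port_collar (a point): Middle of the steel collar in the mouth (axes as the port): 10 mm thick, bore 43 mm, two opposite slots, 12 mm wide, for the pins. Seen looking into the mouth the slots' line is nominally 45 degrees counter-clockwise from x (from x to y), but clamped up to 20 degrees off either way, unmeasured. Within about 4 degrees the pins sink in; else they stand on the face, pin centre 4 mm outside it.
- port_plunger (a point): Top of the sprung plunger on the port's axis, when free, 26 mm inside the mouth (axes as the port, not moving with the plunger). The nose meets it when the pin centre is 2 mm inside the mouth; it pushes back with 2 N there and 0.5 N more per mm. The head meets the collar when the pin centre is 18 mm inside: fully pushed in.
- port_lock (a point): Where the pin centre ends when locked: on the port's axis, 10 mm inside the mouth (lamp_center 21 mm outside). Pins 14 mm or more inside pass under the collar and turn clockwise only (seen looking in; from x to -y), 90 degrees from the slots to an end stop. Let go there, the spring lifts them 4 mm into pockets under the collar: locked, 8 mm left between head and collar.
- blank_center (a point): Blanking plug, a bystander in the same tray: aluminium, 58 mm diameter, 58 mm high, no pins, round black knob on top. Point half-way up. The grey tray is 160 by 220 mm with walls 18 mm high, floor on the bench (its inside 4 mm up). Module and plug may stand either way round in it.
- driver: Screwdriver lying on the bench, 170 mm long, a bystander. Origin on the underside near its middle.
- jar_center (a point): Small lens jar standing on the bench, 44 mm diameter, 60 mm high, a bystander. Point half-way up.
There are look-alikes about, which are no part of the job. What is shaped like the part that bears lamp_center but brown or green is not meant.

How it is judged:
By the outcome, as a careful person would: the job done as asked, in the order asked, and still so for the second after the job is handed in, with the robot touching nothing.
It also fails if it takes over 53 s, if anything falls off the work surface, if the arm or the gripper's body presses on something with over 40 N, if the wrist force passes 120 N, or if a joint passes its speed limit or range.

## Robot

A 6-joint arm with a two-finger parallel gripper is mounted at the origin on the work surface. World frame = base frame: x ahead of the robot, y to its left, z up, the work surface at z = 0. Lengths are in m, angles in degrees, forces in N, time in s.
With the tool pointing down it reaches from about 0.35 to 0.875 m from the base axis. Payload 4.2 kg.
Tool frame: the origin (TCP) lies on the centre line of the jaws, within the pads' length; the fingertips stand 19 mm ahead of it and the grasp point (between the pads) is the TCP; x points along the fingers, y is the direction in which the jaws open and shut, and the axes are right-handed (so a half turn about x gives the same grasp; the last joint's range is limited). The gripper opens to 87 mm and grips with 3 to 60 N. Pads are 19 mm wide; open, the fingers measure 117 mm over their backs; the gripper's body (75 mm by 190 mm) begins 51 mm behind the grasp point.
Start: joints at [83.4, 22.042, 0.453, 0, -68.411, -14.817], TCP at [0.228, 0.582, 0.242] pointing down, gripper open.
Joint ranges: [-179.83, 179.83], [-69.29, 118.12], [-61.27, 80.66], [-181.25, 117.63], [-171.15, -9.14], [-177.46, 177.46]. Speed limits (degrees/s): [159.86, 159.86, 180, 180, 180, 180].

## Interface

Orientations are given as a 3x3 rotation matrix whose columns are the frame's x, y, z axes.
In Python, from station import r, viewer, job, spotter gives the robot as it stands.
- The arm moves only by the tool play_rows, never from a script. Its argument "commands" is a list of rows, each an object of numbers: "fingers": the gripper command: -1 is fully open, 1 is shut, values between are in proportion; "tx", "ty", "tz": the shift along the tool's x, y, z normalised to -1 to 1, where 1 is 750 mm; "ax", "ay", "az": the turn, a rotation vector about the tool's x, y, z normalised to -1 to 1, where 1 is pi rad. In form: [{"fingers": .., "tx": .., "ty": .., "tz": .., "ax": .., "ay": .., "az": ..}, ...]. A call has 1 to 5 rows; each row is the pose to reach, as a shift and turn from the pose commanded when the call began, along the tool's axes at that moment, turning the shorter way round; what a row does not reach only later rows make up. A row lasts 1/12 s, in which the tool goes at most 41.7 mm and 7.16 degrees, less where a joint would pass 70% of its speed; a pose out of reach is approached as far as the arm can. A call with a number of a shift or a turn outside -1 to 1 is refused whole. A call with a gripper value outside its range is refused whole. The fingers move at their own pace and stop on an object; the grip force is fixed at half the most. Time passes only in rows, so rows that repeat a pose let the fingers close. It gives the time, the measured TCP pose, the force and the opening at its end, in the units of the state.
- r.sense(): the state, without advancing time (a new reading comes with each control period).
- viewer.capture(name): name is "side" or "top"; returns a dict with "image" (400x640x3 uint8, red, green, blue), "fx", "fy", "cx", "cy" (pixels), "R" (3x3) and "t" (3): a world point X has camera coordinates R X + t. Camera axes: x right, y down, z forward; pixel columns grow to the right and rows downward; lengths in m; the calibration is good to about 2 mm. A picture is of the moment at which its call begins. There is no depth.
- job.finish_job(): hands the job in, once; it reports no verdict.
Trained networks look in a picture, given as the dict that the camera call returned (one of the last four; its "shot" number tells which), for a name from the list of things; names that differ only in an ending like _2 or _b are one class to them, and where a whole thing is asked for, a point or a joint stands for the part that bears it (a point fixed in the world has none). Each returns a list of dicts, best first, with "score" (0 to 1); they miss things now and then, are a little off and sometimes report something else, mostly with a low value. They report only what shows in the picture. A call takes as long as a camera call. They do not tell look-alikes from the thing itself.
- spotter.find_in(name, picture): "uv" ([column, row] in pixels, amid what is visible of it).
- spotter.silhouettes(name, picture): "region" (400x640 bool, what is visible of it) and "uv" ([column, row] in pixels, amid what is visible of it).
The state is a dict: "time_s": time; "joints": joint angles; "joint_velocities": joint speeds; "effort": joint torques, N m; "tcp_pos": TCP position; "ee_rot": TCP orientation; "wrist_force": force on the tool from outside, world axes, zero at the start; "moment": the same for the moment, N m; "gripper_width": opening from 0.0 (shut) to 1.0 (fully open).
Only numpy, scipy, OpenCV 4.12 (cv2) and the standard library are available. Lean on these libraries where they do the work, as an engineer would, in place of code of your own. Each camera call takes 0.05 s, during which the arm holds its last target. There are 200 camera calls.

## Working session

There is one attempt and no reset: what is moved stays moved. The work goes in short steps, Python scripts to look and compute and a tool call to move; the robot and the scene stay as the last step left them, time stands still between calls to the robot, and variables do not carry over. Pictures are saved under pics/ and viewed, about 8 in all and at most 12, crops included, and the job is handed in when it is done.

Besides the shell and the picture viewer there is one more tool, called as name(argument=value, ...) on one line, values as JSON. play_rows: Moves the arm, as the interface text tells. Its arguments: {"type":"object","properties":{"commands":{"type":"array"}},"required":["commands"]}

```bash
mkdir -p pics; ls
cat > h.py <<'E'
import numpy as np, cv2
from station import r, viewer, job, spotter
def tri(obs):
    # obs: list of (pic, uv) -> point least squares
    A=[];b=[]
    for p,uv in obs:
        R=np.array(p["R"]);t=np.array(p["t"])
        x=(uv[0]-p["cx"])/p["fx"];y=(uv[1]-p["cy"])/p["fy"]
        for row,v in ((0,x),(1,y)):
            a=R[row]-v*R[2];A.append(a);b.append(-(t[row]-v*t[2]))
    s=np.linalg.lstsq(np.array(A),np.array(b),rcond=None)
    return s[0]
def proj(p,X):
    c=np.array(p["R"])@np.array(X)+np.array(p["t"]);return np.array([p["fx"]*c[0]/c[2]+p["cx"],p["fy"]*c[1]/c[2]+p["cy"]])
def onplane(p,uv,z):
    R=np.array(p["R"]);t=np.array(p["t"]);c=-R.T@t
    d=R.T@np.array([(uv[0]-p["cx"])/p["fx"],(uv[1]-p["cy"])/p["fy"],1]);return c+d*(z-c[2])/d[2]
def save(n,im,s=1):
    cv2.imwrite("pics/"+n,cv2.resize(im[...,::-1],None,fx=s,fy=s,interpolation=cv2.INTER_CUBIC))
E
python3 - <<'E'
from h import *
np.set_printoptions(precision=4,suppress=True)
P={}
for n in("side","top"):
    p=viewer.capture(n);P[n]=p;save(n+"0.png",p["image"]);print(n,-np.array(p["R"]).T@p["t"],p["fx"])
    for k in("lamp_center","lamp_pin","lamp_bar","port","port_collar","blank_center","jar_center","driver"):
        print(n,k,[(np.round(d["uv"],1).tolist(),round(d["score"],2)) for d in spotter.find_in(k,p)])
s=r.sense();print(s["tcp_pos"],s["ee_rot"],s["wrist_force"],s["gripper_width"])
E
```

```text
pics
side [ 0.4139 -0.6035  0.5426] 365.89747447832053
side lamp_center [([371.4, 181.7], 0.91), ([301.6, 221.7], 0.77), ([315.6, 184.2], 0.73)]
side lamp_pin [([301.8, 224.3], 0.93), ([315.9, 182.1], 0.82), ([372.2, 182.6], 0.59)]
side lamp_bar [([300.7, 223.6], 0.83), ([316.1, 181.0], 0.68), ([291.6, 176.8], 0.39)]
side port [([340.8, 283.1], 0.56)]
side port_collar [([341.9, 281.6], 0.7), ([358.9, 240.2], 0.19)]
side blank_center [([290.6, 178.9], 0.64)]
side jar_center [([257.4, 241.8], 0.55)]
side driver []
top [0.4248 0.0328 0.9061] 400.57484817616177
top lamp_center [([336.3, 225.3], 0.88), ([266.5, 138.4], 0.74), ([264.6, 204.5], 0.55)]
top lamp_pin [([336.5, 225.8], 0.87), ([263.0, 203.7], 0.73), ([267.3, 142.6], 0.61), ([454.3, 211.5], 0.54)]
top lamp_bar [([268.0, 139.0], 0.94), ([332.6, 223.8], 0.65), ([266.3, 203.3], 0.59)]
top port [([454.9, 212.4], 0.97)]
top port_collar [([458.0, 213.3], 0.6)]
top blank_center [([223.1, 229.6], 0.69)]
top jar_center [([332.2, 278.0], 0.7)]
top driver [([334.7, 174.8], 0.95)]
[0.2282 0.5818 0.2416] [[ 0.     -0.3651 -0.9309]
 [ 0.     -0.9309  0.3651]
 [-1.     -0.0001 -0.    ]] [ 0.0279 -0.4979 -0.4773] 1.0021806886196427
```

View pics/side0.png

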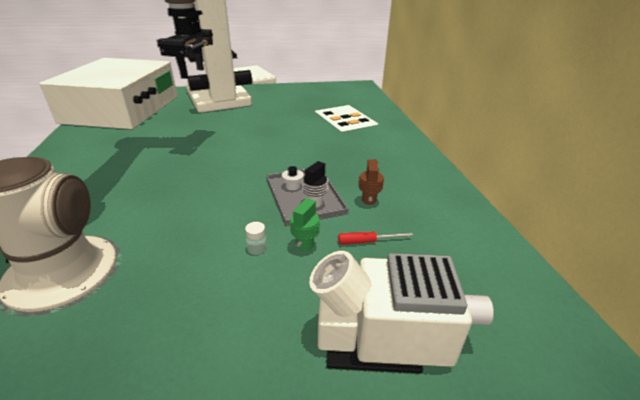

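View pics/top0.png

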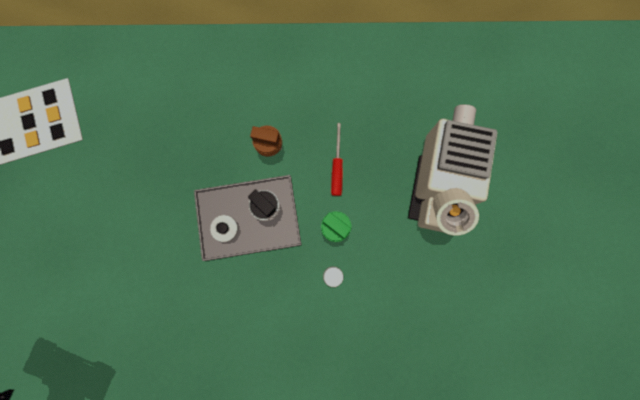

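Candidates for the lamp module are brown (side 371,182 / top 267,140), green (side 302,222 / top 336,226) and the black-headed aluminium one in the tray (side 316,183 / top 265,204). The third fits the description; brown and green are excluded. An enlarged crop should confirm it and show the port.

Run:
```python
from h import *
np.set_printoptions(precision=4,suppress=True)
s=viewer.capture("side");t=viewer.capture("top")
def crop(p,c,w=50,h=37): 
    u,v=c; return cv2.resize(p["image"][v-h:v+h,u-w:u+w],(400,300),interpolation=cv2.INTER_CUBIC)
m=np.vstack([np.hstack([crop(s,(316,185)),crop(t,(258,212))]),np.hstack([crop(s,(340,283)),crop(t,(456,211))])])
save("mosaic.png",m)
print("lamp",tri([(s,(316,184)),(t,(264.6,204.5))]))
print("port",tri([(s,(340.8,283)),(t,(456,212))]))
# bar mask in top: dark px
im=t["image"].astype(int)
mk=np.zeros(im.shape[:2],np.uint8);mk[180:226,240:290]=(im[180:226,240:290].max(2)<45)
n,l,st,c=cv2.connectedComponentsWithStats(mk);i=1+np.argmax(st[1:,4]);print(st[i],c[i]);ys,xs=np.where(l==i)
print(cv2.minAreaRect(np.c_[xs,ys].astype(np.float32)))
for z in(.114,.08): print(z,onplane(t,c[i],z))
for k in("lamp_center","port"):
  for p in(s,t):
    for d in spotter.silhouettes(k,p): 
        ys,xs=np.where(d["region"]);print(k,p["shot"],d["uv"],d["score"],xs.min(),xs.max(),ys.min(),ys.max())
```

```text
lamp [0.5402 0.1505 0.0636]
port [ 0.5148 -0.2324  0.1277]
[249 197  27  20 111] [263.6036 208.4144]
((261.9171447753906, 203.92539978027344), (28.468164443969727, 13.825270652770996), 41.987213134765625)
0.114 [0.525  0.1453 0.114 ]
0.08 [0.5293 0.1502 0.08  ]
lamp_center 3 [304.1, 221.7] 0.8 290 319 200 250
lamp_center 3 [372.6, 182.3] 0.74 359 383 160 204
lamp_center 3 [314.5, 183.0] 0.69 302 327 162 205
lamp_center 3 [291.7, 180.0] 0.33 282 302 166 189
lamp_center 4 [267.5, 205.7] 0.87 248 279 190 220
lamp_center 4 [268.1, 138.6] 0.78 251 282 127 156
lamp_center 4 [337.4, 226.8] 0.63 321 350 212 241
lamp_center 4 [332.6, 276.9] 0.55 323 342 266 286
port 3 [341.9, 282.9] 0.86 309 370 250 317
port 3 [316.0, 180.8] 0.42 302 328 162 206
port 4 [454.6, 209.6] 0.69 433 478 188 234
port 4 [225.4, 228.8] 0.67 211 237 215 242
```

View pics/mosaic.png

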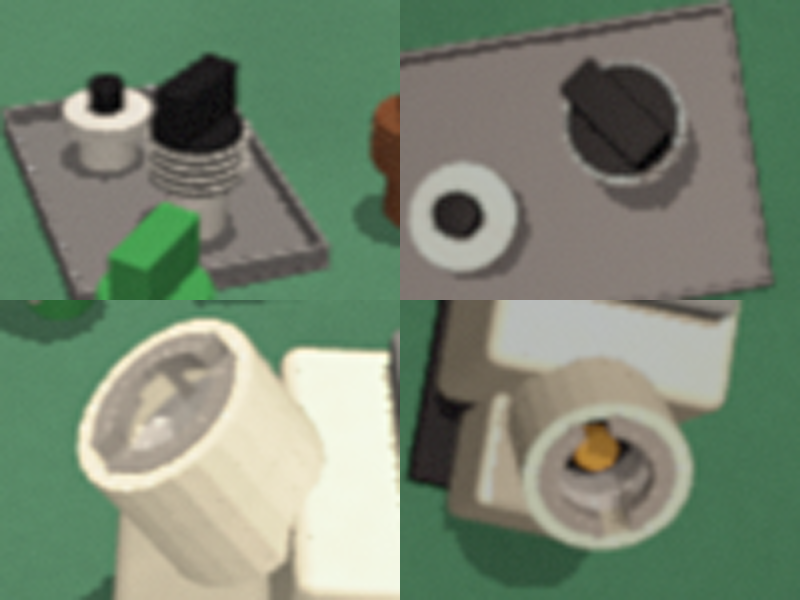

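The crop confirms it. The tray module, with black bar, finned head and aluminium barrel, is at crop (195,130) and (620,115). The blanking plug is beside it. The port's slots show in both lower crops. Next I'll fit the port and the bar.

```bash
cat > port.py <<'E'
from h import *
from scipy.optimize import differential_evolution
def Rp(yaw,tilt=np.radians(35)):
    c,s=np.cos(yaw),np.sin(yaw)
    z=np.array([-np.sin(tilt)*c,-np.sin(tilt)*s,np.cos(tilt)]);y=np.array([-s,c,0]);return np.c_[np.cross(y,z),y,z]
def sample(p,g,X):
    c=X@np.array(p["R"]).T+np.array(p["t"])
    u=p["fx"]*c[...,0]/c[...,2]+p["cx"];v=p["fy"]*c[...,1]/c[...,2]+p["cy"]
    return cv2.remap(g,u.astype(np.float32),v.astype(np.float32),cv2.INTER_LINEAR)
E
python3 - <<'E'
from port import *
np.set_printoptions(precision=4,suppress=True)
s=viewer.capture("side");t=viewer.capture("top")
G=[(p,p["image"][...,:3].mean(2).astype(np.float32)) for p in(s,t)]
GB=[(p,p["image"][...,2].astype(np.float32)-p["image"][...,1]) for p in(s,t)]
p0=tri([(s,(331.2,271.9)),(t,(458,216.4))]);print("p0",p0)
a=np.linspace(0,2*np.pi,72,endpoint=False);C=np.c_[np.cos(a),np.sin(a),0*a]
def cost(q):
    x,y,z,yaw,ri=q;R=Rp(yaw);o=np.array([x,y,z]);f=0
    for p,g in G:
        v=[sample(p,g,o+((rr*C)@R.T)[None]) for rr in(ri-.0015,ri+.0015,.0365,.0395)]
        f-=np.clip(v[1]-v[0],-20,60).mean()+np.clip(v[2]-v[3],-20,80).mean()
    return f
b=[(p0[0]-.02,p0[0]+.02),(p0[1]-.02,p0[1]+.02),(.144,.156),(-1.,.5),(.026,.035)]
o=differential_evolution(cost,b,seed=1,maxiter=150);print(o.x,np.degrees(o.x[3]),o.fun)
q=o.x;R=Rp(q[3])
# rectified: up = port x, left = port y (looking in)
w=np.linspace(.045,-.045,300);Y,X=np.meshgrid(w,w);pts=q[:3]+np.stack([X,Y,0*X],-1)@R.T
ims=[]
for p in(s,t):
    im=np.dstack([sample(p,p["image"][...,k].astype(np.float32),pts) for k in range(3)]).clip(0,255).astype(np.uint8).copy()
    cv2.circle(im,(150,150),int(.038/.09*300),(255,0,0),1);ims.append(im)
# bar: hand corners of top face, wireframe
def lamp(q):
    x,y,yaw=q;c,sn=np.cos(yaw),np.sin(yaw);return np.array([[x+c*a-sn*b,y+sn*a+c*b,.114] for a,b in((.028,.012),(.028,-.012),(-.028,-.012),(-.028,.012))])
pk=[(400,0)]
o2=np.array([(208+(x-400)/4,175+y*74/300) for x,y in((590,57),(672,127),(638,168),(561,95))])
W=np.array([onplane(t,u,.114) for u in o2]);print(W, W.mean(0))
d=W[1]-W[0]+W[2]-W[3];yaw=np.arctan2(-d[1],-d[0]);print("yaw",np.degrees(yaw),np.linalg.norm(d)/2,np.linalg.norm(W[0]-W[3]))
q2=(*W.mean(0)[:2],yaw)
for p,c in((s,(316,185)),(t,(258,212))):
    im=p["image"][c[1]-37:c[1]+38,c[0]-37:c[0]+38];im=cv2.resize(im,(300,300),interpolation=cv2.INTER_CUBIC)
    P=lamp(q2);B=P.copy();B[:,2]=.08
    for Q in(P,B):
        u=np.array([(proj(p,x)-np.array(c)+37)*4 for x in Q]).astype(int);cv2.polylines(im,[u],True,(255,0,0),1)
    ci=np.array([(proj(p,[q2[0]+.0315*np.cos(k),q2[1]+.0315*np.sin(k),.08])-np.array(c)+37)*4 for k in a]).astype(int);cv2.polylines(im,[ci],True,(255,255,0),1)
    ims.append(im)
save("rect.png",np.vstack([np.hstack(ims[:2]),np.hstack(ims[2:])]))
print("plug",onplane(t,(223,229),.06),"bar axes tri",tri([(s,(316,170)),(t,(262,203))]))
E
```

```text
p0 [ 0.5021 -0.2281  0.1491]
[ 0.5005 -0.2261  0.1505 -0.2024  0.0314] -11.594212013052296 -181.626953125
[[0.5643 0.1622 0.114 ]
 [0.529  0.1206 0.114 ]
 [0.5088 0.1374 0.114 ]
 [0.5453 0.1764 0.114 ]] [0.5369 0.1492 0.114 ]
yaw 48.34737208887821 0.053961859115744894 0.02367920134127126
plug [0.4885 0.2383 0.06  ] bar axes tri [0.5388 0.1502 0.1034]
```

View pics/rect.png

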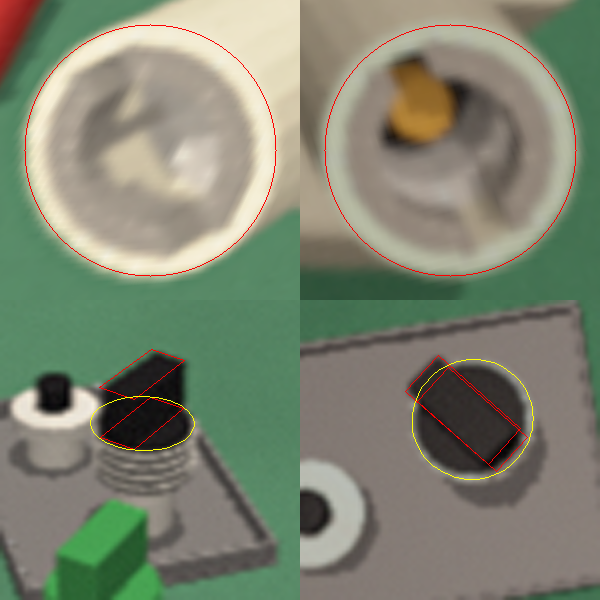

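The fits are good. The port is at (0.5005, -0.226, 0.150) with yaw -11.6°. The slot line is about 27° from port x. The bar is at (0.537, 0.149) with yaw about 48.5°. Next, plan the approach.

```bash
cat > plan.py <<'E'
from port import *
from scipy.spatial.transform import Rotation as Ro, Slerp
import json
O=np.array([.5005,-.2261,.150]);PR=Rp(np.radians(-11.6))
def down(yawz):
    a=np.radians(yawz);z=np.array([np.cos(a),np.sin(a),0]);x=np.array([0,0,-1.]);return np.c_[x,np.cross(z,x),z]
def portpose(th,d,dx=0,dy=0):
    "th: tool z (pin line) angle in port frame, d: TCP height above mouth"
    a=np.radians(th);z=PR@[np.cos(a),np.sin(a),0];x=-PR[:,2];return O+PR@[dx,dy,d],np.c_[x,np.cross(z,x),z]
def plan(wps,n,cur=None):
    "wps list of (pos,R); n calls for each; prints calls"
    s=r.sense();p,R=(np.array(s["tcp_pos"]),np.array(s["ee_rot"])) if cur is None else cur
    for (q,Q),k in zip(wps,n):
        sl=Slerp([0,1],Ro.from_matrix([R,Q]));p0=p
        for i in range(1,k+1):
            pn=p0+(q-p0)*i/k;Rn=sl(i/k).as_matrix()
            t=R.T@(pn-p)/.75;w=Ro.from_matrix(R.T@Rn).as_rotvec()/np.pi
            print(dict(zip("tx ty tz ax ay az".split(),np.round([*t,*w],4).tolist())));p,R=pn,Rn
def st():
    s=r.sense();R=np.array(s["ee_rot"]);print(round(s["time_s"],2),np.round(s["tcp_pos"],4),"F",np.round(s["wrist_force"],1),"w",round(s["gripper_width"],3),"J",np.round(s["joints"],1));d=PR.T@(np.array(s["tcp_pos"])-O);z=PR.T@R[:,2]
    print("port xyz mm",np.round(d*1e3,1),"th",round(np.degrees(np.arctan2(z[1],z[0])),1),"Fport",np.round(PR.T@np.array(s["wrist_force"]),1))
E
python3 - <<'E'
from plan import *
g=down(48.5)
plan([(np.array([.537,.149,.22]),g),(np.array([.537,.149,.105]),g)],[4,1]);st()
E
```

```text
{'tx': 0.0072, 'ty': 0.0967, 'tz': -0.1485, 'ax': 0.1529, 'ay': 0.0, 'az': 0.0}
{'tx': 0.0072, 'ty': 0.0172, 'tz': -0.1764, 'ax': 0.1529, 'ay': 0.0, 'az': 0.0}
{'tx': 0.0072, 'ty': -0.0663, 'tz': -0.1644, 'ax': 0.1529, 'ay': 0.0, 'az': 0.0}
{'tx': 0.0072, 'ty': -0.1347, 'tz': -0.1151, 'ax': 0.1529, 'ay': 0.0, 'az': 0.0}
{'tx': 0.1533, 'ty': -0.0, 'tz': 0.0, 'ax': 0.0, 'ay': -0.0, 'az': -0.0}
1.3 [0.2282 0.5818 0.2416] F [-0.8  0.1 -0.3] w 1.002 J [ 83.4  22.    0.5  -0.  -68.4 -14.8]
port xyz mm [-299.1  736.7  321.2] th 168.1 Fport [-0.9 -0.   0.2]
```

play_rows(commands=[{"fingers": -0.2,"tx": 0.0072,"ty": 0.0967,"tz": -0.1485,"ax": 0.153,"ay": 0,"az": 0},{"fingers": -0.2,"tx": 0.0072,"ty": 0.0967,"tz": -0.1485,"ax": 0.153,"ay": 0,"az": 0},{"fingers": -0.2,"tx": 0.0072,"ty": 0.0967,"tz": -0.1485,"ax": 0.153,"ay": 0,"az": 0},{"fingers": -0.2,"tx": 0.0072,"ty": 0.0967,"tz": -0.1485,"ax": 0.153,"ay": 0,"az": 0},{"fingers": -0.2,"tx": 0.0072,"ty": 0.0967,"tz": -0.1485,"ax": 0.153,"ay": 0,"az": 0}])

```text
time_s: 1.72
tcp_pos: [0.3068, 0.4713, 0.2365]
ee_rot: [[-0.0, -0.758, -0.652], [-0.0, -0.652, 0.758], [-1.0, 0.0, -0.0]]
wrist_force: [1.1, 0.2, 0.7]
gripper_width: 0.708
```

play_rows(commands=[{"fingers": -0.2,"tx": 0.0072,"ty": 0.0172,"tz": -0.1764,"ax": 0.153,"ay": 0,"az": 0},{"fingers": -0.2,"tx": 0.0072,"ty": 0.0172,"tz": -0.1764,"ax": 0.153,"ay": 0,"az": 0},{"fingers": -0.2,"tx": 0.0072,"ty": 0.0172,"tz": -0.1764,"ax": 0.153,"ay": 0,"az": 0},{"fingers": -0.2,"tx": 0.0072,"ty": 0.0172,"tz": -0.1764,"ax": 0.153,"ay": 0,"az": 0},{"fingers": -0.2,"tx": 0.0072,"ty": 0.0172,"tz": -0.1764,"ax": 0.153,"ay": 0,"az": 0}])

```text
time_s: 2.13
tcp_pos: [0.3835, 0.364, 0.2309]
ee_rot: [[0.0, -0.973, -0.23], [0.0, -0.23, 0.973], [-1.0, -0.0, 0.0]]
wrist_force: [-0.6, 0.2, 0.2]
gripper_width: 0.604
```

play_rows(commands=[{"fingers": -0.2,"tx": 0.0072,"ty": -0.0663,"tz": -0.1644,"ax": 0.153,"ay": 0,"az": 0},{"fingers": -0.2,"tx": 0.0072,"ty": -0.0663,"tz": -0.1644,"ax": 0.153,"ay": 0,"az": 0},{"fingers": -0.2,"tx": 0.0072,"ty": -0.0663,"tz": -0.1644,"ax": 0.153,"ay": 0,"az": 0},{"fingers": -0.2,"tx": 0.0072,"ty": -0.0663,"tz": -0.1644,"ax": 0.153,"ay": 0,"az": 0},{"fingers": -0.2,"tx": 0.0072,"ty": -0.0663,"tz": -0.1644,"ax": 0.153,"ay": 0,"az": 0}])

```text
time_s: 2.55
tcp_pos: [0.4607, 0.2566, 0.2252]
ee_rot: [[0.0, -0.97, 0.244], [-0.0, 0.244, 0.97], [-1.0, -0.0, 0.0]]
wrist_force: [0.1, 0.6, 0.2]
gripper_width: 0.6
```

play_rows(commands=[{"fingers": -0.2,"tx": 0.0072,"ty": -0.1347,"tz": -0.1151,"ax": 0.153,"ay": 0,"az": 0},{"fingers": -0.2,"tx": 0.0072,"ty": -0.1347,"tz": -0.1151,"ax": 0.153,"ay": 0,"az": 0},{"fingers": -0.2,"tx": 0.0072,"ty": -0.1347,"tz": -0.1151,"ax": 0.153,"ay": 0,"az": 0},{"fingers": -0.2,"tx": 0.0072,"ty": -0.1347,"tz": -0.1151,"ax": 0.153,"ay": 0,"az": 0},{"fingers": -0.2,"tx": 0.0072,"ty": -0.1347,"tz": -0.1151,"ax": 0.153,"ay": 0,"az": 0}])

```text
time_s: 2.97
tcp_pos: [0.5379, 0.1489, 0.2195]
ee_rot: [[-0.0, -0.749, 0.663], [-0.0, 0.663, 0.749], [-1.0, -0.0, -0.0]]
wrist_force: [-1.0, -0.5, 0.4]
gripper_width: 0.597
```

Run:
```python
from plan import *
st();g=down(48.5)
plan([(np.array([.537,.149,.105]),g)],[1])
p=viewer.capture("side");save("appr.png",p["image"][90:260,220:440],3)
```

```text
2.97 [0.5379 0.1489 0.2195] F [-1.  -0.5  0.4] w 0.597 J [ 32.1  16.5 -11.    0.  -62.4 -73.6]
port xyz mm [  8.1 374.8  79.2] th 64.8 Fport [-0.5 -0.7  0.8]
{'tx': 0.1527, 'ty': 0.001, 'tz': -0.0006, 'ax': -0.0001, 'ay': -0.0, 'az': 0.0}
```

View pics/appr.png

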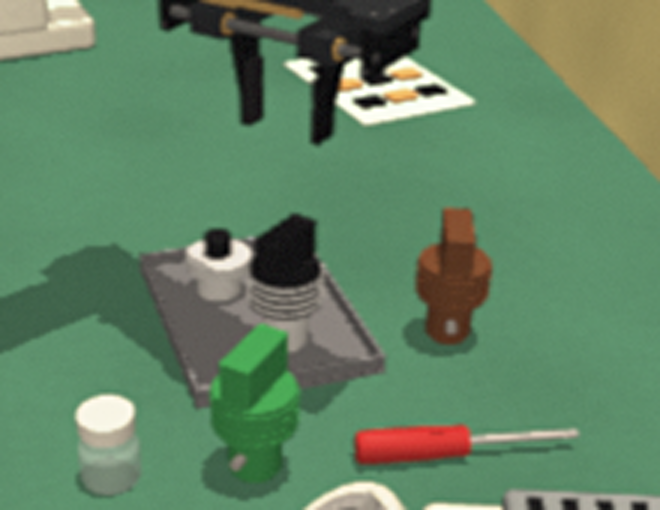

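The view shows the fingertips above the module at (250,125) and (320,140), straddling the bar direction, with the plug clear. I'll descend and close.

play_rows(commands=[{"fingers": -0.2,"tx": 0.05,"ty": 0.001,"tz": -0.001,"ax": 0,"ay": 0,"az": 0},{"fingers": -0.2,"tx": 0.1,"ty": 0.001,"tz": -0.001,"ax": 0,"ay": 0,"az": 0},{"fingers": -0.2,"tx": 0.13,"ty": 0.001,"tz": -0.001,"ax": 0,"ay": 0,"az": 0},{"fingers": -0.2,"tx": 0.153,"ty": 0.001,"tz": -0.001,"ax": 0,"ay": 0,"az": 0},{"fingers": -0.2,"tx": 0.153,"ty": 0.001,"tz": -0.001,"ax": 0,"ay": 0,"az": 0}])

```text
time_s: 3.43
tcp_pos: [0.5327, 0.1501, 0.1015]
ee_rot: [[-0.007, -0.753, 0.658], [-0.003, 0.658, 0.753], [-1.0, 0.003, -0.007]]
wrist_force: [0.6, -0.0, 0.7]
gripper_width: 0.606
```

play_rows(commands=[{"fingers": 1,"tx": 0,"ty": 0,"tz": 0,"ax": 0,"ay": 0,"az": 0},{"fingers": 1,"tx": 0,"ty": 0,"tz": 0,"ax": 0,"ay": 0,"az": 0},{"fingers": 1,"tx": 0,"ty": 0,"tz": 0,"ax": 0,"ay": 0,"az": 0},{"fingers": 1,"tx": 0,"ty": 0,"tz": 0,"ax": 0,"ay": 0,"az": 0},{"fingers": 1,"tx": 0,"ty": 0,"tz": 0,"ax": 0,"ay": 0,"az": 0}])

```text
time_s: 3.85
tcp_pos: [0.5362, 0.1493, 0.1064]
ee_rot: [[0.002, -0.749, 0.663], [0.001, 0.663, 0.749], [-1.0, -0.001, 0.002]]
wrist_force: [-0.8, -1.0, 0.4]
gripper_width: 0.306
```

Run:
```python
from plan import *
st()
q,Q=portpose(27,.13)
plan([(np.array([.537,.149,.25]),down(48.5)),(q+[0,0,.02],Q)],[1,4])
```

```text
3.85 [0.5362 0.1493 0.1064] F [-0.8 -1.   0.4] w 0.306 J [ 32.2  23.2 -19.5   0.  -47.2 -73.8]
port xyz mm [-58.2 374.9 -12.4] th 64.7 Fport [-0.3 -1.2  0.6]
{'tx': -0.1914, 'ty': -0.0012, 'tz': 0.0009, 'ax': -0.0002, 'ay': 0.0007, 'az': 0.0002}
{'tx': -0.0088, 'ty': -0.0522, 'tz': -0.1141, 'ax': 0.0445, 'ay': -0.0357, 'az': -0.034}
{'tx': -0.0147, 'ty': -0.0688, 'tz': -0.1043, 'ax': 0.0445, 'ay': -0.0357, 'az': -0.034}
{'tx': -0.0175, 'ty': -0.0843, 'tz': -0.0917, 'ax': 0.0445, 'ay': -0.0357, 'az': -0.034}
{'tx': -0.0172, 'ty': -0.098, 'tz': -0.077, 'ax': 0.0445, 'ay': -0.0357, 'az': -0.034}
```

play_rows(commands=[{"fingers": 1,"tx": 0,"ty": 0,"tz": 0,"ax": 0,"ay": 0,"az": 0},{"fingers": 1,"tx": 0,"ty": 0,"tz": 0,"ax": 0,"ay": 0,"az": 0},{"fingers": 1,"tx": 0,"ty": 0,"tz": 0,"ax": 0,"ay": 0,"az": 0},{"fingers": 1,"tx": 0,"ty": 0,"tz": 0,"ax": 0,"ay": 0,"az": 0}])

```text
time_s: 4.18
tcp_pos: [0.5362, 0.149, 0.1063]
ee_rot: [[0.001, -0.748, 0.663], [0.001, 0.663, 0.748], [-1.0, -0.001, 0.001]]
wrist_force: [-2.7, 1.4, 5.6]
gripper_width: 0.28
```

play_rows(commands=[{"fingers": 1,"tx": -0.03,"ty": 0,"tz": 0,"ax": 0,"ay": 0,"az": 0},{"fingers": 1,"tx": -0.07,"ty": 0,"tz": 0,"ax": 0,"ay": 0,"az": 0},{"fingers": 1,"tx": -0.11,"ty": 0,"tz": 0,"ax": 0,"ay": 0,"az": 0},{"fingers": 1,"tx": -0.15,"ty": 0,"tz": 0,"ax": 0,"ay": 0,"az": 0},{"fingers": 1,"tx": -0.19,"ty": 0,"tz": 0,"ax": 0,"ay": 0,"az": 0}])

```text
time_s: 4.6
tcp_pos: [0.5347, 0.1483, 0.2478]
ee_rot: [[-0.003, -0.748, 0.664], [-0.001, 0.664, 0.748], [-1.0, 0.002, -0.002]]
wrist_force: [0.7, 0.4, -3.0]
gripper_width: 0.276
```

Run:
```python
from plan import *
st()
q,Q=portpose(27,.13)
plan([(q+[0,0,.02],Q)],[5])
```

```text
4.6 [0.5347 0.1483 0.2478] F [ 0.7  0.4 -3. ] w 0.276 J [ 32.2  15.   -8.8  -0.1 -66.3 -73.8]
port xyz mm [ 21.9 373.6 104.1] th 64.7 Fport [-1.3  0.5 -2.8]
{'tx': -0.0075, 'ty': -0.0423, 'tz': -0.0907, 'ax': 0.0355, 'ay': -0.0288, 'az': -0.0272}
{'tx': -0.0114, 'ty': -0.0529, 'tz': -0.0845, 'ax': 0.0355, 'ay': -0.0288, 'az': -0.0272}
{'tx': -0.0137, 'ty': -0.0629, 'tz': -0.0769, 'ax': 0.0355, 'ay': -0.0288, 'az': -0.0272}
{'tx': -0.0145, 'ty': -0.0723, 'tz': -0.0681, 'ax': 0.0355, 'ay': -0.0288, 'az': -0.0272}
{'tx': -0.0137, 'ty': -0.0805, 'tz': -0.0582, 'ax': 0.0355, 'ay': -0.0288, 'az': -0.0272}
```

play_rows(commands=[{"fingers": 1,"tx": -0.0075,"ty": -0.0423,"tz": -0.0907,"ax": 0.0355,"ay": -0.0288,"az": -0.0272},{"fingers": 1,"tx": -0.0075,"ty": -0.0423,"tz": -0.0907,"ax": 0.0355,"ay": -0.0288,"az": -0.0272},{"fingers": 1,"tx": -0.0075,"ty": -0.0423,"tz": -0.0907,"ax": 0.0355,"ay": -0.0288,"az": -0.0272},{"fingers": 1,"tx": -0.0075,"ty": -0.0423,"tz": -0.0907,"ax": 0.0355,"ay": -0.0288,"az": -0.0272}])

```text
time_s: 4.93
tcp_pos: [0.5122, 0.0749, 0.2526]
ee_rot: [[0.122, -0.663, 0.739], [0.004, 0.745, 0.668], [-0.993, -0.079, 0.093]]
wrist_force: [1.4, 1.0, -2.3]
gripper_width: 0.272
```

play_rows(commands=[{"fingers": 1,"tx": -0.0114,"ty": -0.0529,"tz": -0.0845,"ax": 0.0355,"ay": -0.0288,"az": -0.0272},{"fingers": 1,"tx": -0.0114,"ty": -0.0529,"tz": -0.0845,"ax": 0.0355,"ay": -0.0288,"az": -0.0272},{"fingers": 1,"tx": -0.0114,"ty": -0.0529,"tz": -0.0845,"ax": 0.0355,"ay": -0.0288,"az": -0.0272},{"fingers": 1,"tx": -0.0114,"ty": -0.0529,"tz": -0.0845,"ax": 0.0355,"ay": -0.0288,"az": -0.0272}])

```text
time_s: 5.27
tcp_pos: [0.4918, 0.0039, 0.2582]
ee_rot: [[0.244, -0.562, 0.79], [-0.007, 0.814, 0.581], [-0.97, -0.147, 0.195]]
wrist_force: [0.9, 0.1, -2.1]
gripper_width: 0.273
```

play_rows(commands=[{"fingers": 1,"tx": -0.0137,"ty": -0.0629,"tz": -0.0769,"ax": 0.0355,"ay": -0.0288,"az": -0.0272},{"fingers": 1,"tx": -0.0137,"ty": -0.0629,"tz": -0.0769,"ax": 0.0355,"ay": -0.0288,"az": -0.0272},{"fingers": 1,"tx": -0.0137,"ty": -0.0629,"tz": -0.0769,"ax": 0.0355,"ay": -0.0288,"az": -0.0272},{"fingers": 1,"tx": -0.0137,"ty": -0.0629,"tz": -0.0769,"ax": 0.0355,"ay": -0.0288,"az": -0.0272}])

```text
time_s: 5.6
tcp_pos: [0.4712, -0.0674, 0.2642]
ee_rot: [[0.361, -0.447, 0.819], [-0.03, 0.872, 0.489], [-0.932, -0.201, 0.301]]
wrist_force: [-0.1, -0.3, -2.8]
gripper_width: 0.275
```

play_rows(commands=[{"fingers": 1,"tx": -0.0145,"ty": -0.0723,"tz": -0.0681,"ax": 0.0355,"ay": -0.0288,"az": -0.0272},{"fingers": 1,"tx": -0.0145,"ty": -0.0723,"tz": -0.0681,"ax": 0.0355,"ay": -0.0288,"az": -0.0272},{"fingers": 1,"tx": -0.0145,"ty": -0.0723,"tz": -0.0681,"ax": 0.0355,"ay": -0.0288,"az": -0.0272},{"fingers": 1,"tx": -0.0145,"ty": -0.0723,"tz": -0.0681,"ax": 0.0355,"ay": -0.0288,"az": -0.0272}])

```text
time_s: 5.93
tcp_pos: [0.4505, -0.1392, 0.2702]
ee_rot: [[0.469, -0.319, 0.824], [-0.066, 0.917, 0.393], [-0.881, -0.239, 0.409]]
wrist_force: [0.3, 0.4, -2.4]
gripper_width: 0.273
```

play_rows(commands=[{"fingers": 1,"tx": -0.0137,"ty": -0.0805,"tz": -0.0582,"ax": 0.0355,"ay": -0.0288,"az": -0.0272},{"fingers": 1,"tx": -0.0137,"ty": -0.0805,"tz": -0.0582,"ax": 0.0355,"ay": -0.0288,"az": -0.0272},{"fingers": 1,"tx": -0.0137,"ty": -0.0805,"tz": -0.0582,"ax": 0.0355,"ay": -0.0288,"az": -0.0272},{"fingers": 1,"tx": -0.0137,"ty": -0.0805,"tz": -0.0582,"ax": 0.0355,"ay": -0.0288,"az": -0.0272}])

```text
time_s: 6.27
tcp_pos: [0.4298, -0.2111, 0.2762]
ee_rot: [[0.565, -0.184, 0.804], [-0.115, 0.948, 0.298], [-0.817, -0.26, 0.514]]
wrist_force: [1.1, -0.0, -1.9]
gripper_width: 0.272
```

Run:
```python
from plan import *
s=viewer.capture("side");t=viewer.capture("top")
st()
plan([portpose(27,.112)],[1])
S=r.sense();p=np.array(S["tcp_pos"]);R=np.array(S["ee_rot"])
ims=[]
for q in(s,t):
    im=cv2.resize(q["image"],None,fx=4,fy=4,interpolation=cv2.INTER_CUBIC)
    a=np.linspace(0,2*np.pi,40)
    def pl(L,c): cv2.polylines(im,[np.array([proj(q,x)*4+1.5 for x in L]).astype(int)],False,c,1)
    for off,rad in((.1024,.0195),(.0604,.0315),(.0264,.0315)):
        pl([p+R@[off,rad*np.cos(k),rad*np.sin(k)] for k in a],(255,255,0))
    pl([p+R@[.0784,0,k] for k in(-.0285,.0285)],(255,0,0))
    pl([O+PR@[.038*np.cos(k),.038*np.sin(k),0] for k in a],(0,0,255))
    c=(proj(q,p+R@[.09,0,0])*4).astype(int);ims.append(im[c[1]-270:c[1]+270,c[0]-200:c[0]+200])
save("pre.png",np.hstack(ims))
```

```text
6.37 [ 0.4304 -0.21    0.2765] F [-0.4  0.4 -1.9] w 0.271 J [ -4.3  -9.  -42.4  11.  -21.9 -79.1]
port xyz mm [ 13.6   1.7 144.8] th 27.1 Fport [-1.5  0.3 -1.3]
{'tx': 0.0437, 'ty': 0.0063, 'tz': -0.0174, 'ax': 0.0006, 'ay': 0.0014, 'az': -0.0002}
```

View pics/pre.png

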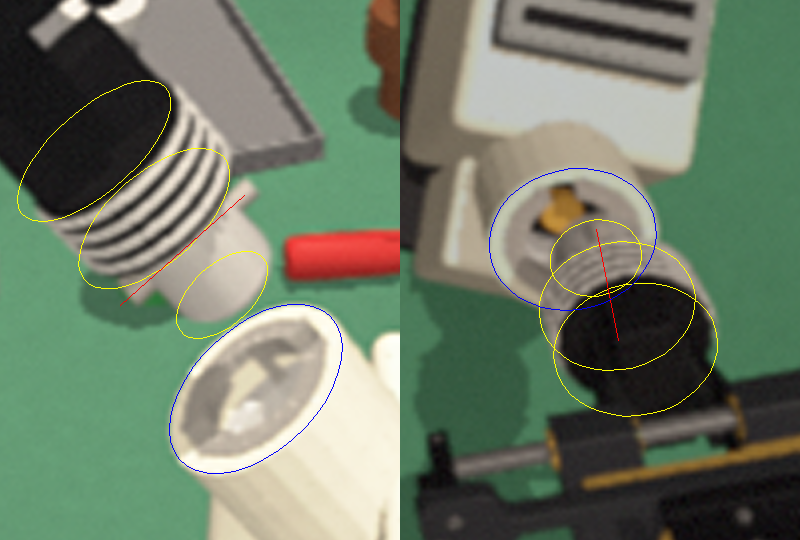

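The view shows the lamp above the mouth. It seems to sit a few mm along +tool z from where the grip nominally puts it: the side pin tips are at about (254,186) and (130,300), against the drawn red line. I'll take a clean, larger crop to measure the offset.

Run:
```python
from plan import *
np.set_printoptions(precision=4,suppress=True)
s=viewer.capture("side");t=viewer.capture("top")
S=r.sense();p=np.array(S["tcp_pos"]);R=np.array(S["ee_rot"])
for k,o in(("lamp_pin",.0784),("lamp_center",.0474)):
    a=[spotter.find_in(k,q) for q in(s,t)]
    c=[min(l,key=lambda d:np.hypot(*(np.array(d["uv"])-proj(q,p+R@[o,0,0])))) for l,q in zip(a,(s,t))]
    X=tri([(s,c[0]["uv"]),(t,c[1]["uv"])]);print(k,[d["uv"] for d in c],[d["score"] for d in c],"tool frame",R.T@(X-p)*1e3,"port frame",PR.T@(X-O)*1e3)
ims=[]
for q in(s,t):
    c=proj(q,p+R@[.085,0,0]).astype(int);u,v=c[0]-33,c[1]-38;print("crop origin",u,v)
    ims.append(cv2.resize(q["image"][v:v+76,u:u+66],None,fx=6,fy=6,interpolation=cv2.INTER_CUBIC))
im=np.hstack(ims);
for k in range(0,im.shape[1],60): im[::6,k]=255
for k in range(0,im.shape[0],60): im[k,::6]=255
save("clean.png",im)
```

```text
lamp_pin [[302.7, 246.4], [468.7, 234.4]] [0.38, 0.67] tool frame [ 80.1236  -2.6952 -16.2389] port frame [ 0.0912 -7.6349 64.605 ]
lamp_center [[301.3, 221.2], [472.1, 233.7]] [0.57, 0.77] tool frame [47.9361 -4.6054  4.9956] port frame [19.7617  0.2516 96.8767]
crop origin 281 201
crop origin 431 189
```

View pics/clean.png

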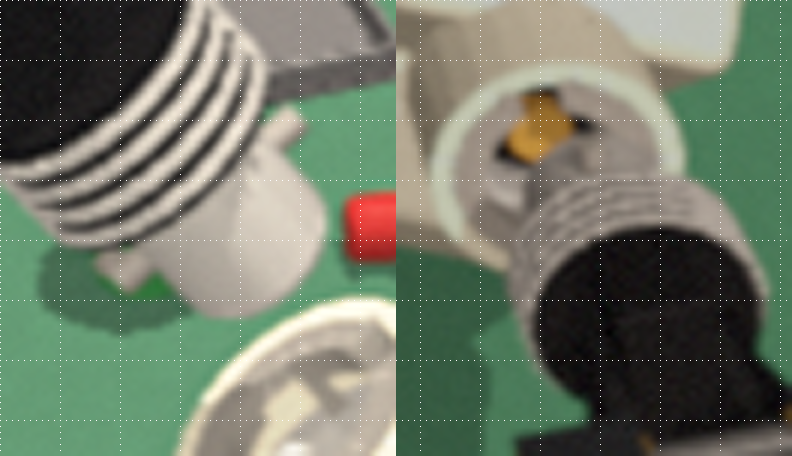

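Run:
```python
from plan import *
from scipy.optimize import least_squares
np.set_printoptions(precision=2,suppress=True)
s=viewer.capture("side");t=viewer.capture("top")
S=r.sense();p=np.array(S["tcp_pos"]);R=np.array(S["ee_rot"])
a=np.linspace(0,2*np.pi,90)
def circ(q,d,off,rad,rot): 
    D=Ro.from_rotvec([0,rot[0],rot[1]]).as_matrix()
    return np.array([proj(q,p+R@(d+D@np.array([off,rad*np.cos(k),rad*np.sin(k)]))) for k in a])
def pred(x):
    d=x[:3]/1e3;rot=np.radians(x[3:5]);D=Ro.from_rotvec([0,*rot]).as_matrix()
    tp=[proj(s,p+R@(d+D@[.0784,0,k])) for k in(.0285,-.0285)]
    h=np.vstack([circ(t,d,o,.0315,rot) for o in(.0264,.0604)])
    b=np.vstack([circ(s,d,.0974,.02,rot),circ(s,d,.0604,.02,rot)])
    n=circ(s,d,.1024,.0165,rot)
    return np.array([*tp[0],*tp[1],h[:,0].min(),h[:,0].max(),circ(t,d,.0264,.01,rot)[:,0].mean(),b[:,0].max(),max(b[:,1].max(),n[:,1].max())])
f=lambda x,y,c:(c[0]+x/6,c[1]+y/6)
A=(281-.4,201-.4);B=(431-.4-66,189-.4)
obs=np.array([*f(297,114,A),*f(111,277,A),f(507,0,B)[0],f(768,0,B)[0],f(646,0,B)[0],f(327,0,A)[0],f(0,318,A)[1]])
print(pred(np.zeros(5))-obs)
o=least_squares(lambda x:np.r_[pred(x)-obs,x[:3]*.02,x[3:5]*.2],np.zeros(5));print("shift tool mm",o.x,"res",o.fun)
d=o.x[:3]/1e3;D=Ro.from_rotvec([0,*np.radians(o.x[3:5])]).as_matrix()
print("nose in port mm",PR.T@(p+R@(d+D@[.1024,0,0])-O)*1e3,"pin",PR.T@(p+R@(d+D@[.0784,0,0])-O)*1e3,"TCP",PR.T@(p-O)*1e3);st()
```

```text
[-3.19  4.14 -3.13  4.28 -0.08  1.08  0.69 -4.01  4.  ]
shift tool mm [-2.15  1.73  7.5   0.09 -2.23] res [ 0.28 -0.06  0.23  0.09 -0.39  0.54 -0.19 -0.5   0.02 -0.04  0.03  0.15
  0.02 -0.45]
nose in port mm [19.93  2.6  45.  ] pin [19.46  3.4  68.98] TCP [ 12.07   1.06 145.15]
6.77 [ 0.43 -0.21  0.28] F [-0.7  1.1 -2.7] w 0.272 J [ -4.3  -9.1 -42.6  10.9 -21.9 -79. ]
port xyz mm [ 12.1   1.1 145.2] th 27.0 Fport [-2.3  0.9 -1.7]
```

Run:
```python
from plan import *
R=np.array(r.sense()["ee_rot"]);print(np.round(R.T@PR@np.array([-19.8,-3,-35])/750,4));print(np.round(R.T@PR,3))
```

```text
[ 0.0466  0.0084 -0.0255]
[[ 0.003  0.002 -1.   ]
 [-0.455  0.891  0.001]
 [ 0.891  0.455  0.004]]
```

play_rows(commands=[{"fingers": 1,"tx": 0.01,"ty": 0.0084,"tz": -0.0255,"ax": 0,"ay": 0,"az": 0},{"fingers": 1,"tx": 0.03,"ty": 0.0084,"tz": -0.0255,"ax": 0,"ay": 0,"az": 0},{"fingers": 1,"tx": 0.0466,"ty": 0.0084,"tz": -0.0255,"ax": 0,"ay": 0,"az": 0},{"fingers": 1,"tx": 0.0466,"ty": 0.0084,"tz": -0.0255,"ax": 0,"ay": 0,"az": 0}])

```text
time_s: 7.1
tcp_pos: [0.4313, -0.2144, 0.2335]
ee_rot: [[0.561, -0.186, 0.807], [-0.114, 0.948, 0.298], [-0.82, -0.259, 0.51]]
wrist_force: [-0.2, 0.6, -3.9]
gripper_width: 0.277
```

Run:
```python
from plan import *
s=viewer.capture("side");t=viewer.capture("top");st()
S=r.sense();p=np.array(S["tcp_pos"]);R=np.array(S["ee_rot"])
ims=[]
for q in(s,t):
    c=proj(q,O+PR@[0,0,.02]).astype(int);u,v=c[0]-33,c[1]-42;print("crop origin",u,v)
    im=cv2.resize(q["image"][v:v+84,u:u+66],None,fx=6,fy=6,interpolation=cv2.INTER_CUBIC)
    for w in(0,.09):
        P=[(proj(q,O+PR@[.038*np.cos(k) if w==0 else 0,.038*np.sin(k) if w==0 else 0,w*k/6.3])-[u,v])*6+2.5 for k in np.linspace(0,6.3,40)]
        cv2.polylines(im,[np.array(P).astype(int)],False,(0,0,255) if w==0 else (255,0,0),1)
    ims.append(im)
save("hover.png",np.hstack(ims))
```

```text
7.2 [ 0.4317 -0.2145  0.2356] F [-0.3  0.  -2.9] w 0.274 J [ -5.6  -5.5 -47.5  14.7 -13.5 -82.2]
port xyz mm [ -8.   -2.5 110.1] th 27.0 Fport [-1.9 -0.  -2.2]
crop origin 289 220
crop origin 426 180
```

View pics/hover.png

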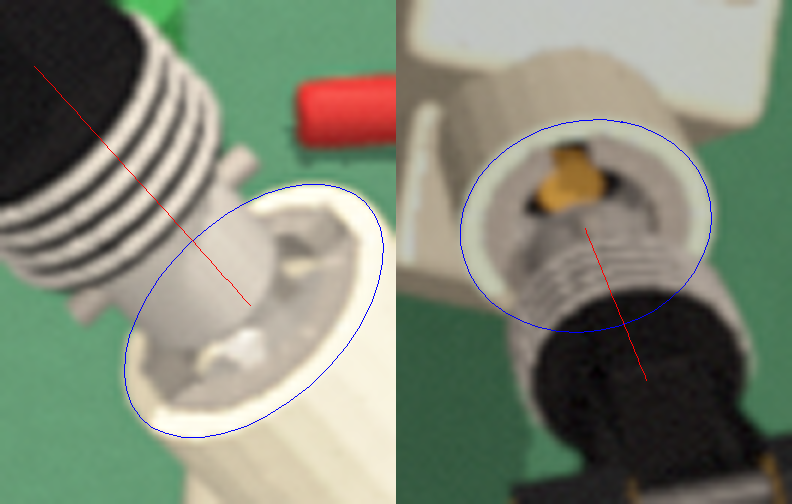

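```bash
cat > kin.py <<'E'
from plan import *
from scipy.optimize import least_squares
D=[([83.4,22.042,.453,0,-68.411,-14.817],(.2282,.5818,.2416)),([32.1,16.5,-11,0,-62.4,-73.6],(.5379,.1489,.2195)),([32.2,23.2,-19.5,0,-47.2,-73.8],(.5362,.1493,.1064)),([32.2,15,-8.8,-.1,-66.3,-73.8],(.5347,.1483,.2478)),([-4.3,-9,-42.4,11,-21.9,-79.1],(.4304,-.21,.2765)),([-5.6,-5.5,-47.5,14.7,-13.5,-82.2],(.4317,-.2145,.2356))]
def rot(ax,a): v=np.zeros(3);v["xyz".index(ax)]=np.radians(a);return Ro.from_rotvec(v).as_matrix()
SG=[1,-1,1]  # signs j4,j5,j6
def fk(k,j):
    r0,z0,a,e,b,c,L=k
    R=rot("z",j[0]);p=R@[r0,L,z0]
    R=R@rot("y",j[1]);p=p+R@[0,0,a]
    R=R@rot("y",-j[2]);p=p+R@[b,0,e]
    R=R@rot("x",SG[0]*j[3])@rot("y",SG[1]*j[4]);p=p+R@[c,0,0]
    return p,R@rot("x",SG[2]*j[5])
E
python3 - <<'E'
from kin import *
import kin,itertools
np.set_printoptions(precision=3,suppress=True)
for sg in itertools.product((1,-1),repeat=2):
    kin.SG[0]=sg[0];kin.SG[2]=sg[1]
    f=lambda k:np.r_[np.concatenate([fk(k,j)[0]-p for j,p in D]),(k-[.05,.35,.35,.03,.35,.25,-.16])*.003]
    o=least_squares(f,[.05,.35,.35,.03,.35,.25,-.16]);print(sg,o.x,"max res mm",1e3*np.abs(o.fun[:18]).max())
    print(fk(o.x,D[0][0])[1].ravel(), fk(o.x,D[5][0])[1].ravel())
print(np.array(r.sense()["ee_rot"]).ravel())
# hover refit, in port frame: lamp axis nominal along port axis with pin at th=27
s=viewer.capture("side");t=viewer.capture("top")
a=np.linspace(0,2*np.pi,90)
def pred(x):
    Dm=Ro.from_rotvec([*np.radians(x[3:5]),np.radians(27)]).as_matrix();o=O+PR@(x[:3]/1e3)   # origin = pin centre
    P=lambda q,v:proj(q,o+PR@Dm@np.array(v))
    C=lambda q,h,rad:np.array([P(q,[rad*np.cos(k),rad*np.sin(k),h]) for k in a])
    h=np.vstack([C(t,.018,.0315),C(t,.052,.0315)]);b=np.vstack([C(s,-.019,.02),C(s,.018,.02)]);n=C(s,-.024,.0165)
    return np.array([*P(s,[.0285,0,0]),*P(s,[-.0285,0,0]),h[:,0].min(),h[:,0].max(),P(t,[0,0,.052])[0],b[:,0].max(),max(b[:,1].max(),n[:,1].max())])
A=(288.6,219.6);B=(425.6-66,179.6);f=lambda x,y,c:(c[0]+x/6,c[1]+y/6)
obs=np.array([*f(248,158,A),*f(83,308,A),f(506,0,B)[0],f(755,0,B)[0],f(642,0,B)[0],f(276,0,A)[0],f(0,349,A)[1]])
o=least_squares(lambda x:np.r_[pred(x)-obs,x[3:5]*.3],[0,0,35,0,0]);print("pin in port mm, tilt deg",o.x,o.fun)
E
```

```text
(1, 1) [ 0.021  0.192  0.595 -0.013  0.393  0.347 -0.172] max res mm 29.565218848790487
[-0.    -0.99  -0.143 -0.    -0.143  0.99  -1.     0.    -0.   ] [ 0.575 -0.732  0.366  0.003  0.449  0.893 -0.818 -0.512  0.26 ]
(1, -1) [ 0.021  0.192  0.595 -0.013  0.393  0.347 -0.172] max res mm 29.565218848790487
[-0.    -0.931  0.365 -0.     0.365  0.931 -1.    -0.    -0.   ] [ 0.575  0.803 -0.156  0.003 -0.193 -0.981 -0.818  0.563 -0.113]
(-1, 1) [-0.003  0.201  0.63  -0.017  0.409  0.38  -0.156] max res mm 7.0900108776168755
[-0.    -0.99  -0.143 -0.    -0.143  0.99  -1.     0.    -0.   ] [ 0.563 -0.826  0.038 -0.115 -0.033  0.993 -0.818 -0.563 -0.113]
(-1, -1) [-0.003  0.201  0.63  -0.017  0.409  0.38  -0.156] max res mm 7.0900108776168755
[-0.    -0.931  0.365 -0.     0.365  0.931 -1.    -0.    -0.   ] [ 0.563  0.805  0.186 -0.115  0.299 -0.947 -0.818  0.512  0.26 ]
[ 0.564 -0.185  0.805 -0.114  0.948  0.298 -0.818 -0.26   0.513]
pin in port mm, tilt deg [-4.064 -0.032 31.441  0.985 -0.454] [ 0.879 -0.772 -1.16   0.839 -0.227  0.261 -0.254  0.312 -0.011  0.295
 -0.136]
```

```bash
cat >> kin.py <<'E'
SG=[-1,-1,1]
def fk(k,j):
    r0,z0,a,e,b,c,L,L2,d=k
    R=rot("z",j[0]);p=R@[r0,L,z0]
    R=R@rot("y",j[1]);p=p+R@[0,0,a]
    R=R@rot("y",-j[2]);p=p+R@[b,0,e]
    R=R@rot("x",SG[0]*j[3]);p=p+R@[0,L2,0];R=R@rot("y",SG[1]*j[4]);p=p+R@[c,0,d]
    return p,R
def fit():
    g=np.array([0,.2,.6,0,.4,.35,-.08,-.08,0])
    return least_squares(lambda k:np.r_[np.concatenate([fk(k,j)[0]-p for j,p in D]),(k-g)*.002],g)
def ik(k,p,x,j0):
    "5-dof: position + tool axis"
    def f(j):
        q,R=fk(k,j);return np.r_[(q-p)*10,(R[:,0]-x)*3]
    return least_squares(f,j0).x
E
python3 - <<'E'
from kin import *
np.set_printoptions(precision=3,suppress=True)
o=fit();print(o.x,"max res mm",1e3*np.abs(o.fun[:18]).max())
j=np.array(r.sense()["joints"])[:5]
for tilt in(0,3):
  jj=j
  for d in(.11,.09,.075,.058):
    p,R=portpose(27,d,-.004,-.002);x=Ro.from_rotvec(np.radians(tilt)*PR[:,1]).apply(R[:,0])
    jj=ik(o.x,p,x,jj);print(tilt,d,jj,x)
E
```

```text
[ 0.002  0.158  0.564  0.     0.42   0.285  0.004 -0.164 -0.001] max res mm 0.42357253022931585
0 0.11 [ -5.5    -5.336 -46.866  14.535 -14.055] [ 0.562 -0.115 -0.819]
0 0.09 [ -6.307  -2.684 -48.62   18.376  -9.663] [ 0.562 -0.115 -0.819]
0 0.075 [ -7.706  -0.683 -50.949  24.998  -5.289] [ 0.562 -0.115 -0.819]
0 0.058 [-10.301   1.617 -53.121  33.408  -0.638] [ 0.562 -0.115 -0.819]
3 0.11 [ -5.241  -4.559 -43.215   9.988 -19.78 ] [ 0.519 -0.107 -0.848]
3 0.09 [ -5.604  -2.004 -44.171  11.39  -16.278] [ 0.519 -0.107 -0.848]
3 0.075 [ -5.923  -0.059 -44.976  12.936 -13.541] [ 0.519 -0.107 -0.848]
3 0.058 [ -6.419   2.161 -46.146  15.724 -10.171] [ 0.519 -0.107 -0.848]
```

Run:
```python
from kin import *
np.set_printoptions(precision=2,suppress=True)
k=fit().x
lo=np.array([-179,-69,-61,-181,-171]);hi=np.array([179,118,80,117,-9.2])
rng=np.random.default_rng(0);
for d in(.064,.13):
    p,R=portpose(27,d);seen=[]
    for i in range(150):
        s=least_squares(lambda j:np.r_[(fk(k,j)[0]-p)*10,(fk(k,j)[1][:,0]-R[:,0])*3],rng.uniform(lo,hi),bounds=(lo,hi),max_nfev=60)
        if s.cost<1e-6 and not any(np.abs(s.x-q).max()<2 for q in seen): seen.append(s.x);print(d,s.x)
for tilt in(1.5,2,3,4):
    jj=np.array([-5.6,-5.5,-47.5,14.7,-13.5])
    for dx,dy in((-.004,-.002),):
      for d in(.09,.068,.060):
        p,R=portpose(27,d,dx,dy);x=Ro.from_rotvec(np.radians(tilt)*PR[:,1]).apply(R[:,0]);jj=ik(k,p,x,jj);print(tilt,d,jj)
```

```text
0.13 [ -4.68  -7.81 -45.19  12.76 -18.24]
1.5 0.09 [ -5.8   -2.36 -46.16  14.13 -13.22]
1.5 0.068 [ -6.69   0.54 -48.12  18.89  -8.38]
1.5 0.06 [ -7.38   1.59 -49.36  22.49  -6.09]
2 0.09 [ -5.71  -2.25 -45.46  13.1  -14.28]
2 0.068 [ -6.42   0.64 -47.1   16.85  -9.78]
2 0.06 [ -6.86   1.69 -48.    19.29  -7.83]
3 0.09 [ -5.6   -2.   -44.17  11.39 -16.28]
3 0.068 [ -6.1    0.85 -45.41  13.9  -12.2 ]
3 0.06 [ -6.35   1.9  -45.98  15.3  -10.59]
4 0.09 [ -5.56  -1.75 -42.99  10.02 -18.15]
4 0.068 [ -5.95   1.08 -43.98  11.81 -14.35]
4 0.06 [ -6.12   2.12 -44.4   12.73 -12.91]
```

```bash
cat >> kin.py <<'E'
TILT=3.5; OFF=np.array([.0785,.0005,.0046])
def pin(th,depth,dx=0,dy=0,tilt=None):
    "pose of tool with pin centre at depth mm inside, (dx,dy) mm off axis; module turned th"
    _,R=portpose(th,0);R=Ro.from_rotvec(np.radians(TILT if tilt is None else tilt)*PR[:,1]).as_matrix()@R
    return O+PR@np.array([dx,dy,-depth])/1e3-R@OFF,R
def where():
    s=r.sense();R=np.array(s["ee_rot"]);p=np.array(s["tcp_pos"])+R@OFF;d=PR.T@(p-O)*1e3;z=PR.T@R[:,2]
    print("t",round(s["time_s"],2),"pin xy",np.round(d[:2],1),"depth",round(-d[2],1),"th",round(np.degrees(np.arctan2(z[1],z[0]))%360,1),"tilt",round(np.degrees(np.arccos(-R[:,0]@PR[:,2])),1),"Fport",np.round(PR.T@np.array(s["wrist_force"]),1),"M",np.round(PR.T@np.array(s["moment"]),2),"w",round(s["gripper_width"],3),"J",np.round(s["joints"],1))
E
python3 - <<'E'
from kin import *
np.set_printoptions(precision=2,suppress=True)
k=fit().x;where()
jj=np.array([-5.6,-5.5,-47.5,14.7,-13.5])
for th,d in((207,-40),(207,0),(207,17),(165,17),(117,17),(117,10)):
    p,R=pin(th,d);jj=ik(k,p,R[:,0],jj);print(th,d,jj)
plan([pin(th,-40,tilt=3.5) for th in(57,87,117,147,177,207)],[1]*6)
E
```

```text
t 7.3 pin xy [-2.8  0.3] depth -32.3 th 27.0 tilt 0.3 Fport [-1.7  0.6 -3.1] M [ 0.07  1.66 -0.06] w 0.277 J [ -5.6  -5.6 -47.5  14.7 -13.4 -82.2]
207 -40 [ -4.52  -4.95 -40.88   9.46 -23.05]
207 0 [ -5.22  -0.   -42.6   11.87 -16.39]
207 17 [ -5.59   2.14 -43.45  13.65 -13.41]
165 17 [ -5.99   2.29 -42.75  12.29 -13.88]
117 17 [ -6.39   2.32 -42.57  11.32 -13.98]
117 10 [ -6.28   1.43 -42.26  10.68 -15.17]
{'tx': -0.0102, 'ty': -0.008, 'tz': 0.0106, 'ax': -0.1666, 'ay': 0.0161, 'az': 0.0137}
{'tx': -0.0, 'ty': -0.003, 'tz': 0.0012, 'ax': -0.1667, 'ay': 0.0, 'az': 0.0}
{'tx': 0.0, 'ty': -0.003, 'tz': 0.0012, 'ax': -0.1667, 'ay': -0.0, 'az': -0.0}
{'tx': 0.0, 'ty': -0.003, 'tz': 0.0012, 'ax': -0.1667, 'ay': -0.0, 'az': 0.0}
{'tx': 0.0, 'ty': -0.003, 'tz': 0.0012, 'ax': -0.1667, 'ay': -0.0, 'az': -0.0}
{'tx': 0.0, 'ty': -0.003, 'tz': 0.0012, 'ax': -0.1667, 'ay': -0.0, 'az': 0.0}
```

play_rows(commands=[{"fingers": 1,"tx": -0.0102,"ty": -0.008,"tz": 0.0106,"ax": -0.1666,"ay": 0.0161,"az": 0.0137},{"fingers": 1,"tx": -0.0102,"ty": -0.008,"tz": 0.0106,"ax": -0.1666,"ay": 0.0161,"az": 0.0137},{"fingers": 1,"tx": -0.0102,"ty": -0.008,"tz": 0.0106,"ax": -0.1666,"ay": 0.0161,"az": 0.0137},{"fingers": 1,"tx": -0.0102,"ty": -0.008,"tz": 0.0106,"ax": -0.1666,"ay": 0.0161,"az": 0.0137},{"fingers": 1,"tx": -0.0102,"ty": -0.008,"tz": 0.0106,"ax": -0.1666,"ay": 0.0161,"az": 0.0137}])

```text
time_s: 7.72
tcp_pos: [0.4358, -0.2169, 0.2495]
ee_rot: [[0.513, -0.593, 0.62], [-0.105, 0.674, 0.731], [-0.852, -0.44, 0.283]]
wrist_force: [0.2, 0.6, -2.3]
gripper_width: 0.268
```

```bash
python3 -c "
from kin import *
where()"
```

```text
t 7.72 pin xy [1.  0.2] depth -40.4 th 57.3 tilt 3.4 Fport [-1.3  0.6 -2. ] M [ 0.1   1.51 -0.05] w 0.268 J [ -5.5  -5.1 -41.    8.2 -22.9 -45.5]
```

Joint 6 is moving the right way, so I'll carry on.

play_rows(commands=[{"fingers": 1,"tx": 0,"ty": -0.003,"tz": 0.0012,"ax": -0.1667,"ay": 0,"az": 0},{"fingers": 1,"tx": 0,"ty": -0.003,"tz": 0.0012,"ax": -0.1667,"ay": 0,"az": 0},{"fingers": 1,"tx": 0,"ty": -0.003,"tz": 0.0012,"ax": -0.1667,"ay": 0,"az": 0},{"fingers": 1,"tx": 0,"ty": -0.003,"tz": 0.0012,"ax": -0.1667,"ay": 0,"az": 0},{"fingers": 1,"tx": 0,"ty": -0.003,"tz": 0.0012,"ax": -0.1667,"ay": 0,"az": 0}])

```text
time_s: 8.13
tcp_pos: [0.4371, -0.2177, 0.2501]
ee_rot: [[0.513, -0.824, 0.242], [-0.105, 0.219, 0.97], [-0.852, -0.523, 0.026]]
wrist_force: [-0.5, 0.3, -1.6]
gripper_width: 0.275
```

play_rows(commands=[{"fingers": 1,"tx": 0,"ty": -0.003,"tz": 0.0012,"ax": -0.1667,"ay": 0,"az": 0},{"fingers": 1,"tx": 0,"ty": -0.003,"tz": 0.0012,"ax": -0.1667,"ay": 0,"az": 0},{"fingers": 1,"tx": 0,"ty": -0.003,"tz": 0.0012,"ax": -0.1667,"ay": 0,"az": 0},{"fingers": 1,"tx": 0,"ty": -0.003,"tz": 0.0012,"ax": -0.1667,"ay": 0,"az": 0},{"fingers": 1,"tx": 0,"ty": -0.003,"tz": 0.0012,"ax": -0.1667,"ay": 0,"az": 0}])

```text
time_s: 8.55
tcp_pos: [0.4391, -0.2174, 0.2509]
ee_rot: [[0.512, -0.835, -0.201], [-0.105, -0.293, 0.95], [-0.853, -0.465, -0.238]]
wrist_force: [1.1, 0.1, -2.8]
gripper_width: 0.274
```

play_rows(commands=[{"fingers": 1,"tx": 0,"ty": -0.003,"tz": 0.0012,"ax": -0.1667,"ay": 0,"az": 0},{"fingers": 1,"tx": 0,"ty": -0.003,"tz": 0.0012,"ax": -0.1667,"ay": 0,"az": 0},{"fingers": 1,"tx": 0,"ty": -0.003,"tz": 0.0012,"ax": -0.1667,"ay": 0,"az": 0},{"fingers": 1,"tx": 0,"ty": -0.003,"tz": 0.0012,"ax": -0.1667,"ay": 0,"az": 0},{"fingers": 1,"tx": 0,"ty": -0.003,"tz": 0.0012,"ax": -0.1667,"ay": 0,"az": 0}])

```text
time_s: 8.97
tcp_pos: [0.4408, -0.2159, 0.2515]
ee_rot: [[0.511, -0.624, -0.591], [-0.105, -0.728, 0.678], [-0.853, -0.285, -0.438]]
wrist_force: [1.1, -0.1, -2.5]
gripper_width: 0.272
```

play_rows(commands=[{"fingers": 1,"tx": 0,"ty": -0.003,"tz": 0.0012,"ax": -0.1667,"ay": 0,"az": 0},{"fingers": 1,"tx": 0,"ty": -0.003,"tz": 0.0012,"ax": -0.1667,"ay": 0,"az": 0},{"fingers": 1,"tx": 0,"ty": -0.003,"tz": 0.0012,"ax": -0.1667,"ay": 0,"az": 0},{"fingers": 1,"tx": 0,"ty": -0.003,"tz": 0.0012,"ax": -0.1667,"ay": 0,"az": 0},{"fingers": 1,"tx": 0,"ty": -0.003,"tz": 0.0012,"ax": -0.1667,"ay": 0,"az": 0}])

```text
time_s: 9.38
tcp_pos: [0.4415, -0.2136, 0.2515]
ee_rot: [[0.511, -0.246, -0.824], [-0.105, -0.969, 0.224], [-0.853, -0.028, -0.521]]
wrist_force: [0.6, 0.3, -3.0]
gripper_width: 0.269
```

play_rows(commands=[{"fingers": 1,"tx": 0,"ty": -0.003,"tz": 0.0012,"ax": -0.1667,"ay": 0,"az": 0},{"fingers": 1,"tx": 0,"ty": -0.003,"tz": 0.0012,"ax": -0.1667,"ay": 0,"az": 0},{"fingers": 1,"tx": 0,"ty": -0.003,"tz": 0.0012,"ax": -0.1667,"ay": 0,"az": 0},{"fingers": 1,"tx": 0,"ty": -0.003,"tz": 0.0012,"ax": -0.1667,"ay": 0,"az": 0},{"fingers": 1,"tx": 0,"ty": -0.003,"tz": 0.0012,"ax": -0.1667,"ay": 0,"az": 0}])

```text
time_s: 9.8
tcp_pos: [0.4413, -0.2113, 0.251]
ee_rot: [[0.511, 0.199, -0.836], [-0.105, -0.951, -0.29], [-0.853, 0.236, -0.465]]
wrist_force: [-0.1, -1.0, -3.5]
gripper_width: 0.275
```

Run:
```python
from kin import *
where();plan([pin(207,-30)],[1])
s=viewer.capture("side");t=viewer.capture("top");where()
ims=[]
for q in(s,t):
    c=proj(q,O+PR@[0,0,.025]).astype(int);u,v=c[0]-33,c[1]-42;print("crop origin",u,v)
    im=cv2.resize(q["image"][v:v+84,u:u+66],None,fx=6,fy=6,interpolation=cv2.INTER_CUBIC)
    P_,R_=pin(207,-40);a=np.linspace(0,2*np.pi,40)
    def pl(L,c): cv2.polylines(im,[np.array([(proj(q,x)-[u,v])*6+2.5 for x in L]).astype(int)],False,c,1)
    o=P_+R_@OFF
    pl([o+R_@[0,0,k] for k in(-.0285,.0285)],(255,0,0));pl([O+PR@[0,0,k] for k in(0,.09)],(0,0,255))
    for h,rad in((.019,.02),(-.018,.0315),(-.052,.0315)): pl([o+R_@[h,rad*np.cos(k),rad*np.sin(k)] for k in a],(255,255,0))
    ims.append(im)
save("hover2.png",np.hstack(ims))
```

```text
t 9.8 pin xy [-0.7  0.1] depth -39.6 th 206.9 tilt 3.6 Fport [-1.9 -1.  -3. ] M [ 0.01  1.54 -0.02] w 0.275 J [ -4.5  -5.  -41.1   9.6 -22.9 102. ]
{'tx': 0.0127, 'ty': 0.0008, 'tz': -0.0014, 'ax': -0.0006, 'ay': 0.0003, 'az': 0.0001}
t 9.9 pin xy [-0.8  0.1] depth -39.6 th 206.7 tilt 3.6 Fport [-1.3  0.2 -2.2] M [ 0.05  1.46 -0.03] w 0.272 J [ -4.5  -4.9 -41.1   9.6 -22.9 101.8]
crop origin 287 218
crop origin 426 182
```

View pics/hover2.png

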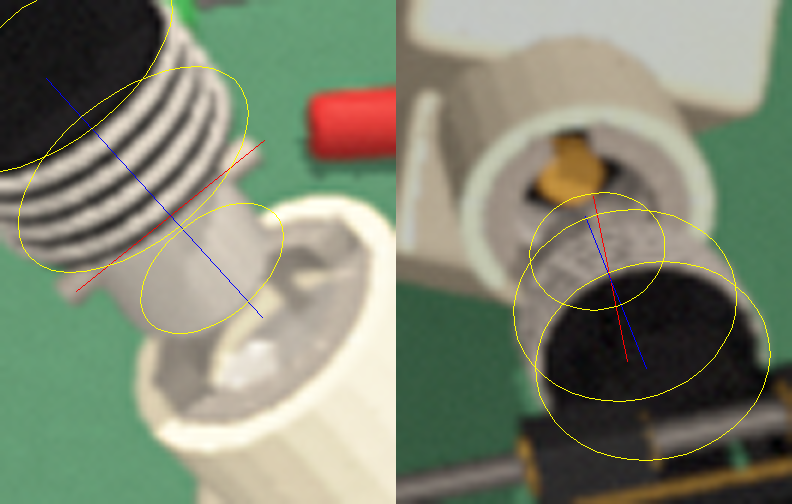

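```bash
sed -i 's/OFF=np.array(\[.0785,.0005,.0046\])/OFF=np.array([.0785,.0005,.0054])/; s/depth,dx=0,dy=0,tilt/depth,dx=.9,dy=0,tilt/' kin.py
python3 - <<'E'
from kin import *
where();plan([pin(207,d) for d in(-18,-8)],[1,1])
E
```

```text
t 9.9 pin xy [-1.5 -0.3] depth -39.6 th 206.7 tilt 3.6 Fport [-1.3  0.2 -2.2] M [ 0.05  1.46 -0.03] w 0.272 J [ -4.5  -4.9 -41.1   9.6 -22.9 101.8]
{'tx': 0.0285, 'ty': 0.0018, 'tz': -0.0045, 'ax': -0.0017, 'ay': 0.0004, 'az': 0.0001}
{'tx': 0.0133, 'ty': 0.0004, 'tz': -0.0007, 'ax': -0.0, 'ay': 0.0, 'az': -0.0}
```

play_rows(commands=[{"fingers": 1,"tx": 0.002,"ty": 0.0018,"tz": -0.0045,"ax": 0,"ay": 0,"az": 0},{"fingers": 1,"tx": 0.01,"ty": 0.0018,"tz": -0.0045,"ax": 0,"ay": 0,"az": 0},{"fingers": 1,"tx": 0.02,"ty": 0.0018,"tz": -0.0045,"ax": 0,"ay": 0,"az": 0},{"fingers": 1,"tx": 0.0285,"ty": 0.0018,"tz": -0.0045,"ax": 0,"ay": 0,"az": 0},{"fingers": 1,"tx": 0.0285,"ty": 0.0018,"tz": -0.0045,"ax": 0,"ay": 0,"az": 0}])

```text
time_s: 10.32
tcp_pos: [0.4563, -0.2139, 0.2334]
ee_rot: [[0.51, 0.2, -0.836], [-0.105, -0.951, -0.292], [-0.854, 0.237, -0.464]]
wrist_force: [1.7, -0.4, -1.8]
gripper_width: 0.277
```

Run:
```python
from kin import *
where();plan([pin(207,d) for d in(-8,)],[1])
```

```text
t 10.32 pin xy [0.9 0.1] depth -16.5 th 207.1 tilt 3.6 Fport [ 0.4 -0.1 -2.5] M [-0.07  1.01  0.02] w 0.277 J [ -4.8  -2.  -41.6  10.7 -19.4 101.2]
{'tx': 0.0113, 'ty': 0.0004, 'tz': -0.0004, 'ax': 0.0, 'ay': 0.0005, 'az': 0.0002}
```

play_rows(commands=[{"fingers": 1,"tx": 0.004,"ty": 0,"tz": 0,"ax": 0,"ay": 0,"az": 0},{"fingers": 1,"tx": 0.008,"ty": 0,"tz": 0,"ax": 0,"ay": 0,"az": 0},{"fingers": 1,"tx": 0.011,"ty": 0,"tz": 0,"ax": 0,"ay": 0,"az": 0},{"fingers": 1,"tx": 0.011,"ty": 0,"tz": 0,"ax": 0,"ay": 0,"az": 0}])

```text
time_s: 10.65
tcp_pos: [0.4601, -0.2147, 0.2275]
ee_rot: [[0.511, 0.2, -0.836], [-0.105, -0.951, -0.292], [-0.853, 0.237, -0.465]]
wrist_force: [2.1, -1.1, -2.9]
gripper_width: 0.275
```

Run:
```python
from kin import *
where();plan([pin(207,d) for d in(0,)],[1])
```

```text
t 10.65 pin xy [0.8 0.1] depth -9.4 th 207.1 tilt 3.5 Fport [ 0.2 -0.7 -3.7] M [-0.21  0.65  0.04] w 0.275 J [ -5.   -1.1 -42.   11.2 -18.1 100.7]
{'tx': 0.0125, 'ty': 0.0005, 'tz': -0.0008, 'ax': 0.0001, 'ay': 0.0002, 'az': 0.0001}
```

play_rows(commands=[{"fingers": 1,"tx": 0.004,"ty": 0,"tz": 0,"ax": 0,"ay": 0,"az": 0},{"fingers": 1,"tx": 0.008,"ty": 0,"tz": 0,"ax": 0,"ay": 0,"az": 0},{"fingers": 1,"tx": 0.01,"ty": 0,"tz": 0,"ax": 0,"ay": 0,"az": 0},{"fingers": 1,"tx": 0.01,"ty": 0,"tz": 0,"ax": 0,"ay": 0,"az": 0}])

```text
time_s: 10.98
tcp_pos: [0.4639, -0.2155, 0.2211]
ee_rot: [[0.511, 0.201, -0.836], [-0.105, -0.95, -0.293], [-0.853, 0.237, -0.465]]
wrist_force: [2.5, -1.0, -1.9]
gripper_width: 0.269
```

Run:
```python
from kin import *
where();plan([pin(207,d) for d in(4,)],[1])
```

```text
t 10.98 pin xy [0.3 0.1] depth -2.0 th 207.1 tilt 3.5 Fport [ 1.1 -0.5 -3.1] M [-0.3   0.46  0.03] w 0.269 J [ -5.1  -0.2 -42.4  11.8 -16.8 100.2]
{'tx': 0.0079, 'ty': 0.0007, 'tz': -0.0011, 'ax': 0.0002, 'ay': 0.0002, 'az': 0.0001}
```

play_rows(commands=[{"fingers": 1,"tx": 0.003,"ty": 0,"tz": 0,"ax": 0,"ay": 0,"az": 0},{"fingers": 1,"tx": 0.006,"ty": 0,"tz": 0,"ax": 0,"ay": 0,"az": 0},{"fingers": 1,"tx": 0.008,"ty": 0,"tz": 0,"ax": 0,"ay": 0,"az": 0},{"fingers": 1,"tx": 0.008,"ty": 0,"tz": 0,"ax": 0,"ay": 0,"az": 0}])

```text
time_s: 11.32
tcp_pos: [0.4669, -0.2161, 0.2161]
ee_rot: [[0.511, 0.201, -0.836], [-0.105, -0.95, -0.292], [-0.853, 0.237, -0.465]]
wrist_force: [0.6, 0.0, 1.3]
gripper_width: 0.277
```

Run:
```python
from kin import *
where();plan([pin(207,d) for d in(10,)],[1])
```

```text
t 11.32 pin xy [-0.1  0.1] depth 3.9 th 207.1 tilt 3.5 Fport [1.3 0.1 0.7] M [-0.1   0.43 -0.02] w 0.277 J [ -5.2   0.5 -42.8  12.4 -15.8  99.7]
{'tx': 0.0081, 'ty': 0.0009, 'tz': -0.0015, 'ax': 0.0002, 'ay': 0.0001, 'az': 0.0}
```

The pins are in the slots: the force is about 3 N, which is the spring's and not a hard stop. I'll push on.

play_rows(commands=[{"fingers": 1,"tx": 0.003,"ty": 0.0004,"tz": -0.0006,"ax": 0,"ay": 0,"az": 0},{"fingers": 1,"tx": 0.006,"ty": 0.0008,"tz": -0.001,"ax": 0,"ay": 0,"az": 0},{"fingers": 1,"tx": 0.009,"ty": 0.0009,"tz": -0.0015,"ax": 0,"ay": 0,"az": 0},{"fingers": 1,"tx": 0.009,"ty": 0.0009,"tz": -0.0015,"ax": 0,"ay": 0,"az": 0}])

```text
time_s: 11.65
tcp_pos: [0.4712, -0.2172, 0.2111]
ee_rot: [[0.511, 0.201, -0.836], [-0.105, -0.951, -0.292], [-0.853, 0.237, -0.465]]
wrist_force: [-0.2, 1.8, 2.8]
gripper_width: 0.271
```

Run:
```python
from kin import *
where();plan([pin(207,d) for d in(16.5,)],[1])
```

```text
t 11.65 pin xy [ 0.6 -0.1] depth 10.6 th 207.1 tilt 3.5 Fport [1.1 1.7 2.6] M [0.03 0.57 0.  ] w 0.271 J [ -5.4   1.4 -42.9  12.9 -14.8  99.2]
{'tx': 0.0079, 'ty': 0.0003, 'tz': -0.0007, 'ax': 0.0002, 'ay': 0.0003, 'az': 0.0}
```

play_rows(commands=[{"fingers": 1,"tx": 0.003,"ty": 0.0003,"tz": -0.0007,"ax": 0,"ay": 0,"az": 0},{"fingers": 1,"tx": 0.006,"ty": 0.0003,"tz": -0.0007,"ax": 0,"ay": 0,"az": 0},{"fingers": 1,"tx": 0.008,"ty": 0.0003,"tz": -0.0007,"ax": 0,"ay": 0,"az": 0},{"fingers": 1,"tx": 0.008,"ty": 0.0003,"tz": -0.0007,"ax": 0,"ay": 0,"az": 0}])

```text
time_s: 11.98
tcp_pos: [0.4744, -0.2179, 0.2066]
ee_rot: [[0.511, 0.2, -0.836], [-0.105, -0.95, -0.292], [-0.853, 0.238, -0.465]]
wrist_force: [-3.4, 1.8, 6.4]
gripper_width: 0.273
```

Run:
```python
from kin import *
where();plan([pin(th,16.5) for th in(187,167,147,127,117)],[1]*5)
```

```text
t 11.98 pin xy [ 0.8 -0.2] depth 16.1 th 207.1 tilt 3.5 Fport [0.6 1.1 7.3] M [ 0.36  1.05 -0.01] w 0.273 J [ -5.5   2.1 -43.2  13.6 -13.8  98.6]
{'tx': 0.0006, 'ty': 0.0024, 'tz': 0.0, 'ax': 0.1113, 'ay': 0.0002, 'az': -0.0001}
{'tx': 0.0, 'ty': 0.0025, 'tz': 0.0002, 'ax': 0.1111, 'ay': 0.0, 'az': 0.0}
{'tx': 0.0, 'ty': 0.0025, 'tz': 0.0002, 'ax': 0.1111, 'ay': 0.0, 'az': -0.0}
{'tx': -0.0, 'ty': 0.0025, 'tz': 0.0002, 'ax': 0.1111, 'ay': -0.0, 'az': 0.0}
{'tx': 0.0, 'ty': 0.0013, 'tz': -0.0, 'ax': 0.0556, 'ay': 0.0, 'az': 0.0}
```

play_rows(commands=[{"fingers": 1,"tx": 0.0006,"ty": 0.0006,"tz": 0,"ax": 0.025,"ay": 0,"az": 0},{"fingers": 1,"tx": 0.0006,"ty": 0.0012,"tz": 0,"ax": 0.055,"ay": 0,"az": 0},{"fingers": 1,"tx": 0.0006,"ty": 0.0018,"tz": 0,"ax": 0.085,"ay": 0,"az": 0},{"fingers": 1,"tx": 0.0006,"ty": 0.0024,"tz": 0,"ax": 0.111,"ay": 0,"az": 0},{"fingers": 1,"tx": 0.0006,"ty": 0.0024,"tz": 0,"ax": 0.111,"ay": 0,"az": 0}])

```text
time_s: 12.4
tcp_pos: [0.4751, -0.2194, 0.2072]
ee_rot: [[0.512, -0.099, -0.853], [-0.105, -0.993, 0.053], [-0.852, 0.063, -0.519]]
wrist_force: [-6.8, 4.3, 10.2]
gripper_width: 0.273
```

Run:
```python
from kin import *
where();plan([pin(th,16.5) for th in(167,147,127,117)],[1]*4)
```

```text
t 12.4 pin xy [1.2 0.4] depth 16.1 th 186.9 tilt 3.5 Fport [-0.3  2.9 12.6] M [ 1.08  1.22 -0.09] w 0.273 J [ -5.7   2.2 -42.8  12.9 -14.   79.3]
{'tx': 0.0005, 'ty': 0.0029, 'tz': 0.0006, 'ax': 0.1105, 'ay': -0.0001, 'az': 0.0}
{'tx': 0.0, 'ty': 0.0025, 'tz': 0.0002, 'ax': 0.1111, 'ay': 0.0, 'az': -0.0}
{'tx': -0.0, 'ty': 0.0025, 'tz': 0.0002, 'ax': 0.1111, 'ay': -0.0, 'az': 0.0}
{'tx': 0.0, 'ty': 0.0013, 'tz': -0.0, 'ax': 0.0556, 'ay': 0.0, 'az': -0.0}
```

play_rows(commands=[{"fingers": 1,"tx": 0,"ty": 0.0007,"tz": 0.0001,"ax": 0.028,"ay": 0,"az": 0},{"fingers": 1,"tx": 0,"ty": 0.0014,"tz": 0.0003,"ax": 0.056,"ay": 0,"az": 0},{"fingers": 1,"tx": 0,"ty": 0.0021,"tz": 0.0005,"ax": 0.084,"ay": 0,"az": 0},{"fingers": 1,"tx": 0,"ty": 0.0028,"tz": 0.0006,"ax": 0.111,"ay": 0,"az": 0},{"fingers": 1,"tx": 0,"ty": 0.0028,"tz": 0.0006,"ax": 0.111,"ay": 0,"az": 0}])

```text
time_s: 12.82
tcp_pos: [0.4747, -0.2213, 0.2072]
ee_rot: [[0.513, -0.385, -0.768], [-0.105, -0.915, 0.389], [-0.852, -0.119, -0.51]]
wrist_force: [-6.5, 4.5, 9.3]
gripper_width: 0.272
```

Run:
```python
from kin import *
where();plan([pin(th,16.5) for th in(147,127,117)],[1]*3)
```

```text
t 12.82 pin xy [1.2 0.3] depth 16.1 th 166.9 tilt 3.4 Fport [-0.6  3.1 11.8] M [ 1.29  1.16 -0.16] w 0.272 J [ -5.9   2.2 -42.5  12.1 -14.2  60.4]
{'tx': 0.0005, 'ty': 0.0029, 'tz': 0.0004, 'ax': 0.1106, 'ay': -0.0002, 'az': 0.0002}
{'tx': -0.0, 'ty': 0.0025, 'tz': 0.0002, 'ax': 0.1111, 'ay': -0.0, 'az': 0.0}
{'tx': 0.0, 'ty': 0.0013, 'tz': -0.0, 'ax': 0.0556, 'ay': -0.0, 'az': -0.0}
```

Turning freely under the collar.

play_rows(commands=[{"fingers": 1,"tx": 0,"ty": 0.0007,"tz": 0.0001,"ax": 0.028,"ay": 0,"az": 0},{"fingers": 1,"tx": 0,"ty": 0.0014,"tz": 0.0002,"ax": 0.056,"ay": 0,"az": 0},{"fingers": 1,"tx": 0,"ty": 0.0021,"tz": 0.0003,"ax": 0.084,"ay": 0,"az": 0},{"fingers": 1,"tx": 0,"ty": 0.0028,"tz": 0.0004,"ax": 0.111,"ay": 0,"az": 0},{"fingers": 1,"tx": 0,"ty": 0.0028,"tz": 0.0004,"ax": 0.111,"ay": 0,"az": 0}])

```text
time_s: 13.23
tcp_pos: [0.4737, -0.2231, 0.2068]
ee_rot: [[0.513, -0.624, -0.59], [-0.105, -0.728, 0.678], [-0.852, -0.286, -0.439]]
wrist_force: [-6.9, 5.3, 10.2]
gripper_width: 0.275
```

play_rows(commands=[{"fingers": 1,"tx": 0,"ty": 0.0006,"tz": 0.0001,"ax": 0.028,"ay": 0,"az": 0},{"fingers": 1,"tx": 0,"ty": 0.0013,"tz": 0.0001,"ax": 0.056,"ay": 0,"az": 0},{"fingers": 1,"tx": 0,"ty": 0.002,"tz": 0.0002,"ax": 0.084,"ay": 0,"az": 0},{"fingers": 1,"tx": 0,"ty": 0.0025,"tz": 0.0002,"ax": 0.105,"ay": 0,"az": 0},{"fingers": 1,"tx": 0,"ty": 0.0025,"tz": 0.0002,"ax": 0.105,"ay": 0,"az": 0}])

```text
time_s: 13.65
tcp_pos: [0.4723, -0.2245, 0.2062]
ee_rot: [[0.513, -0.781, -0.357], [-0.105, -0.469, 0.877], [-0.852, -0.412, -0.323]]
wrist_force: [-7.1, 4.5, 10.4]
gripper_width: 0.27
```

Run:
```python
from kin import *
where();plan([pin(th,16.5) for th in(117,)],[1])
```

```text
t 13.65 pin xy [ 0.9 -0.1] depth 16.1 th 128.0 tilt 3.5 Fport [-0.4  3.  13.1] M [ 1.34  1.13 -0.09] w 0.27 J [ -6.4   2.3 -42.2  11.  -14.3  23. ]
{'tx': 0.0005, 'ty': 0.0012, 'tz': 0.0, 'ax': 0.0616, 'ay': -0.0001, 'az': 0.0002}
```

play_rows(commands=[{"fingers": 1,"tx": 0,"ty": 0.0004,"tz": 0,"ax": 0.02,"ay": 0,"az": 0},{"fingers": 1,"tx": 0,"ty": 0.0008,"tz": 0,"ax": 0.035,"ay": 0,"az": 0},{"fingers": 1,"tx": 0,"ty": 0.001,"tz": 0,"ax": 0.05,"ay": 0,"az": 0},{"fingers": 1,"tx": 0,"ty": 0.0012,"tz": 0,"ax": 0.06,"ay": 0,"az": 0},{"fingers": 1,"tx": 0,"ty": 0.0012,"tz": 0,"ax": 0.06,"ay": 0,"az": 0}])

```text
time_s: 14.07
tcp_pos: [0.4716, -0.2249, 0.2057]
ee_rot: [[0.512, -0.834, -0.205], [-0.105, -0.298, 0.949], [-0.852, -0.465, -0.24]]
wrist_force: [-5.9, 4.3, 9.3]
gripper_width: 0.273
```

Run:
```python
from kin import *
where()
```

```text
t 14.07 pin xy [ 0.9 -0.1] depth 16.1 th 117.3 tilt 3.5 Fport [-0.2  3.  11.4] M [ 1.22  1.13 -0.02] w 0.273 J [ -6.5   2.3 -42.3  10.9 -14.3  12.4]
```

No end stop yet. I'll feel a few degrees further.

play_rows(commands=[{"fingers": 1,"tx": 0,"ty": 0.0002,"tz": 0,"ax": 0.01,"ay": 0,"az": 0},{"fingers": 1,"tx": 0,"ty": 0.0004,"tz": 0,"ax": 0.02,"ay": 0,"az": 0},{"fingers": 1,"tx": 0,"ty": 0.0004,"tz": 0,"ax": 0.02,"ay": 0,"az": 0}])

```text
time_s: 14.32
tcp_pos: [0.4711, -0.2251, 0.2055]
ee_rot: [[0.512, -0.845, -0.153], [-0.105, -0.238, 0.965], [-0.853, -0.478, -0.211]]
wrist_force: [-6.9, 3.8, 9.9]
gripper_width: 0.27
```

Run:
```python
from kin import *
where()
```

```text
t 14.32 pin xy [ 0.7 -0.1] depth 16.1 th 113.7 tilt 3.5 Fport [-0.4  2.3 12.4] M [1.15 1.18 0.02] w 0.27 J [ -6.5   2.3 -42.3  10.9 -14.3   8.9]
```

play_rows(commands=[{"fingers": 1,"tx": 0,"ty": 0.0002,"tz": 0,"ax": 0.01,"ay": 0,"az": 0},{"fingers": 1,"tx": 0,"ty": 0.0004,"tz": 0,"ax": 0.02,"ay": 0,"az": 0},{"fingers": 1,"tx": 0,"ty": 0.0004,"tz": 0,"ax": 0.02,"ay": 0,"az": 0}])

```text
time_s: 14.57
tcp_pos: [0.4704, -0.2253, 0.205]
ee_rot: [[0.51, -0.854, -0.102], [-0.106, -0.18, 0.978], [-0.853, -0.488, -0.182]]
wrist_force: [-8.7, 3.5, 10.1]
gripper_width: 0.274
```

Run:
```python
from kin import *
where()
s=viewer.capture("side");t=viewer.capture("top")
ims=[]
for q in(s,t):
    c=proj(q,O+PR@[0,0,.02]).astype(int);u,v=c[0]-33,c[1]-42
    im=cv2.resize(q["image"][v:v+84,u:u+66],None,fx=6,fy=6,interpolation=cv2.INTER_CUBIC);ims.append(im)
save("turned.png",np.hstack(ims))
```

```text
t 14.57 pin xy [ 0.  -0.4] depth 16.1 th 110.3 tilt 3.6 Fport [-1.8  1.7 13.6] M [0.58 1.4  0.62] w 0.274 J [ -6.5   2.3 -42.4  10.9 -14.3   5.4]
```

View pics/turned.png

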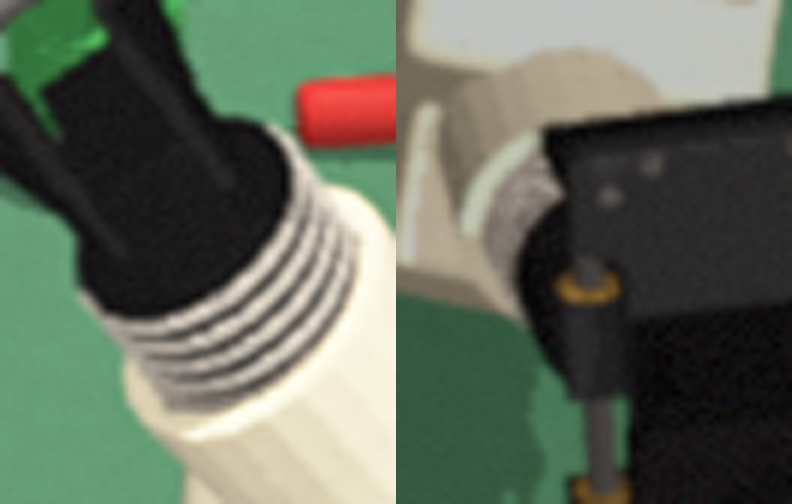

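The view shows the head nearly flush at the mouth. The moment has risen to 0.62 N m at th of about 110°, so the end stop has been felt. I'll back off about 1.5°, ease out with the spring, and check.

play_rows(commands=[{"fingers": 1,"tx": 0,"ty": -0.0002,"tz": 0,"ax": -0.008,"ay": 0,"az": 0},{"fingers": 1,"tx": -0.003,"ty": -0.0002,"tz": 0,"ax": -0.008,"ay": 0,"az": 0},{"fingers": 1,"tx": -0.006,"ty": -0.0002,"tz": 0,"ax": -0.008,"ay": 0,"az": 0},{"fingers": 1,"tx": -0.0065,"ty": -0.0002,"tz": 0,"ax": -0.008,"ay": 0,"az": 0}])

```text
time_s: 15.0
tcp_pos: [0.4683, -0.2247, 0.2085]
ee_rot: [[0.51, -0.852, -0.121], [-0.105, -0.202, 0.974], [-0.854, -0.484, -0.192]]
wrist_force: [-1.5, 1.6, 1.4]
gripper_width: 0.272
```

Run:
```python
from kin import *
where()
```

```text
t 15.0 pin xy [ 0.  -0.3] depth 12.0 th 111.6 tilt 3.6 Fport [-0.7  1.2  2.1] M [0.22 0.93 0.21] w 0.272 J [ -6.4   1.7 -42.1  10.4 -15.1   7.2]
```

play_rows(commands=[{"fingers": 1,"tx": -0.0015,"ty": 0,"tz": 0,"ax": 0,"ay": 0,"az": 0},{"fingers": 1,"tx": -0.002,"ty": 0,"tz": 0,"ax": 0,"ay": 0,"az": 0},{"fingers": 1,"tx": -0.002,"ty": 0,"tz": 0,"ax": 0,"ay": 0,"az": 0}])

```text
time_s: 15.25
tcp_pos: [0.4678, -0.2244, 0.2091]
ee_rot: [[0.51, -0.852, -0.121], [-0.105, -0.201, 0.974], [-0.854, -0.484, -0.192]]
wrist_force: [2.4, 1.5, -3.4]
gripper_width: 0.275
```

Run:
```python
from kin import *
where()
```

```text
t 15.25 pin xy [-0.1 -0.1] depth 11.2 th 111.6 tilt 3.7 Fport [-0.3  2.  -4. ] M [0.44 0.72 0.12] w 0.275 J [ -6.4   1.6 -42.   10.3 -15.3   7.3]
```

It's held at about 11 mm after lifting 5 mm, and pulls back against withdrawal, so the pins are in the pockets. Release.

play_rows(commands=[{"fingers": -0.2,"tx": 0,"ty": 0,"tz": 0,"ax": 0,"ay": 0,"az": 0},{"fingers": -0.2,"tx": 0,"ty": 0,"tz": 0,"ax": 0,"ay": 0,"az": 0},{"fingers": -0.2,"tx": 0,"ty": 0,"tz": 0,"ax": 0,"ay": 0,"az": 0},{"fingers": -0.2,"tx": 0,"ty": 0,"tz": 0,"ax": 0,"ay": 0,"az": 0},{"fingers": -0.2,"tx": 0,"ty": 0,"tz": 0,"ax": 0,"ay": 0,"az": 0}])

```text
time_s: 15.67
tcp_pos: [0.4679, -0.2247, 0.21]
ee_rot: [[0.511, -0.851, -0.121], [-0.105, -0.201, 0.974], [-0.853, -0.485, -0.192]]
wrist_force: [-0.5, -0.5, -0.4]
gripper_width: 0.557
```

play_rows(commands=[{"fingers": -0.2,"tx": -0.02,"ty": 0,"tz": 0,"ax": 0,"ay": 0,"az": 0},{"fingers": -0.2,"tx": -0.05,"ty": 0,"tz": 0,"ax": 0,"ay": 0,"az": 0},{"fingers": -0.2,"tx": -0.09,"ty": 0,"tz": 0,"ax": 0,"ay": 0,"az": 0},{"fingers": -0.2,"tx": -0.13,"ty": 0,"tz": 0,"ax": 0,"ay": 0,"az": 0},{"fingers": -0.2,"tx": -0.16,"ty": 0,"tz": 0,"ax": 0,"ay": 0,"az": 0}])

```text
time_s: 16.08
tcp_pos: [0.406, -0.212, 0.3147]
ee_rot: [[0.513, -0.85, -0.12], [-0.105, -0.202, 0.974], [-0.852, -0.487, -0.193]]
wrist_force: [1.3, -0.6, 0.5]
gripper_width: 0.6
```

play_rows(commands=[{"fingers": -0.2,"tx": -0.1,"ty": 0,"tz": 0,"ax": 0,"ay": 0,"az": 0},{"fingers": -0.2,"tx": -0.1,"ty": 0,"tz": 0,"ax": 0,"ay": 0,"az": 0},{"fingers": -0.2,"tx": -0.1,"ty": 0,"tz": 0,"ax": 0,"ay": 0,"az": 0}])

```text
time_s: 16.33
tcp_pos: [0.3684, -0.2046, 0.3847]
ee_rot: [[0.524, -0.844, -0.119], [-0.108, -0.204, 0.973], [-0.845, -0.497, -0.198]]
wrist_force: [0.1, -0.7, 0.4]
gripper_width: 0.603
```

Run:
```python
from kin import *
where()
s=viewer.capture("side");t=viewer.capture("top")
ims=[]
for q in(s,t):
    c=proj(q,O+PR@[0,0,.03]).astype(int);u,v=c[0]-33,c[1]-46
    im=cv2.resize(q["image"][v:v+92,u:u+66],None,fx=6,fy=6,interpolation=cv2.INTER_CUBIC)
    a=np.linspace(0,2*np.pi,40);an=np.radians(111.6)
    def pl(L,c): cv2.polylines(im,[np.array([(proj(q,O+PR@np.array(x))-[u,v])*6+2.5 for x in L]).astype(int)],False,c,1)
    for h in(.008,.042): pl([[.0315*np.cos(k),.0315*np.sin(k),h] for k in a],(255,255,0))
    cz,sz=np.cos(an),np.sin(an)
    pl([[cz*x-sz*y,sz*x+cz*y,.076] for x,y in((.028,.012),(.028,-.012),(-.028,-.012),(-.028,.012),(.028,.012))],(255,0,0))
    ims.append(im)
save("final.png",np.hstack(ims))
```

```text
t 16.33 pin xy [18.9 -0.7] depth -190.7 th 111.6 tilt 2.7 Fport [ 0.4 -0.6  0.2] M [ 0.04  0.94 -0.06] w 0.603 J [ -3.7 -19.5 -30.6   5.8 -47.   11.1]
```

View pics/final.png

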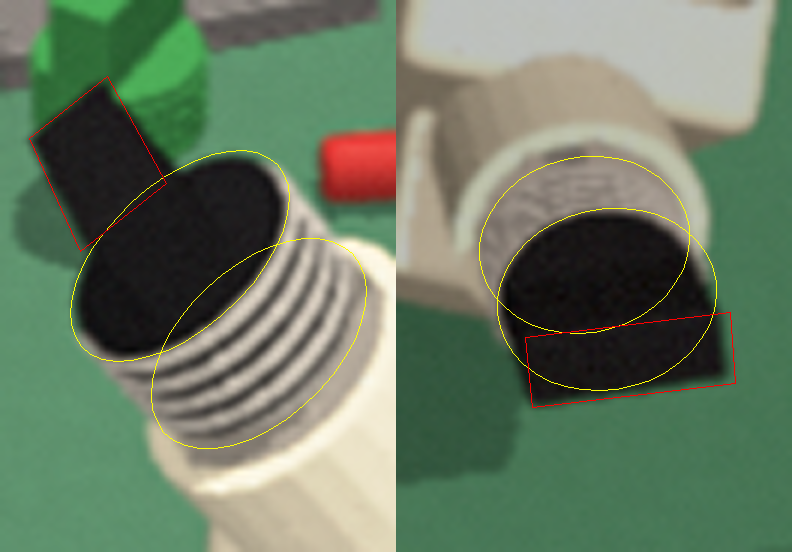

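The module stands where the locked overlay predicts: an 8 mm gap under the head and the bar at 111.6°. The gripper is clear. Handing in.

```bash
python3 -c "
from kin import *
t=viewer.capture('top')
for k in('blank_center','jar_center','driver'): print(k,[d['uv'] for d in spotter.find_in(k,t)][:1])
print(job.finish_job())"
```

```text
blank_center [[225.2, 229.9]]
jar_center [[332.7, 276.7]]
driver [[335.7, 176.7]]
the job is handed in; nothing more can be done
None
```

The lamp module is in the lamphouse port and appears locked. I handed the job in after about 16.4 s of robot time.

- **What I did:** I gripped the module by its bar and turned it half a turn to keep the wrist joint within range. The pins sank into the slots with the slot line at about 27° from port x. I pushed to about 16 mm and turned it clockwise until the end stop showed as a 0.6 N m rise in moment, about 97° on the tool's reading. Then I backed off 1.5°, eased out and let go.
- **Checks that agreed:** On easing out, the module lifted about 5 mm and then resisted further withdrawal, so the pins were in the pockets. After release, the final images match the locked pose, with the head about 8 mm off the collar and the bar at about 112°, and the gripper clear. The detector found the plug, jar and screwdriver within about 2 pixels of where they started.
- **Checks that disagreed:**
  - The module sat about 4–5 mm off-centre in the grip; my first image fit said 7.5 mm. I corrected this before inserting.
  - The arm's wrist range would not allow a straight insertion, so I inserted with about 3.5° of tilt within the collar's play.
  - Just before release the tool reading put the pins at 11.2 mm against the nominal 10 mm.

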